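Nest the steel beakers and call for collection

ROBOT

A 7-joint arm with a two-finger parallel gripper is mounted at the origin on the work surface. World frame = base frame: x ahead of the robot, y to its left, z up, the work surface at z = 0. Lengths are in m, angles in rad, forces in N, time in s.
With the tool pointing down it reaches from about 0.35 to 0.9 m from the base axis. Payload 19.9 kg.
Tool frame: the origin (TCP) lies at the very end of the fingers, on their centre line; the grasp point (between the pads) lies 19 mm behind it (bot.tcp_to_grasp is the distance from the TCP to the grasp point, in m); z points along the fingers, y is the line along which they close (so a half turn about z gives the same grasp; the last joint's range is limited). The gripper opens to 85 mm and grips with 20 to 120 N. Pads are 22 mm wide; open, the fingers measure 114 mm over their backs; the gripper's body (76 mm by 85 mm) begins 54 mm behind the grasp point. The pads swing forward as they close: fully open they stand 13 mm farther back than shut.
Start: joints at [1.077, 0.417, -0.01, 1.614, 0.005, 1.111, -0.053], TCP at [0.273, -0.562, 0.193] pointing down, gripper open.
Joint ranges: [-2.81, 2.81], [-0.39, 2.02], [-1.27, 1.25], [0.06, 2.57], [-1.19, 4.33], [0.19, 2], [-2.82, 2.82]. Speed limits (rad/s): [1.89, 1.89, 2.39, 2.39, 3.01, 3.01, 3.01].

INTERFACE

Orientations are given as a unit quaternion [w, x, y, z].
In Python, from bench import bot gives the robot as it stands.
- The arm moves only by the tool move_arm, never from a script. Its argument "motion" is a list of rows, each a list of 3 entries, a list of its own where there are three numbers: the shift along the tool's x, y, z in mm, then the turn about the tool's z in degrees, then the finger opening in mm, from 0 to 85.4. A call has exactly 5 rows; each row is the pose to reach, as a shift and turn from the pose commanded when the call began, along the tool's axes at that moment; what a row does not reach only later rows make up. A row lasts 1/12 s, in which the tool goes at most 41.7 mm and 7.16 degrees, less where a joint would pass 70% of its speed; a pose out of reach is approached as far as the arm can. A call with a gripper value outside its range is refused whole. The fingers move at their own pace and stop on an object; "grip_force" is the grip in N (left out, the last holds). Time passes only in rows, so rows that repeat a pose let the fingers close, or fill a call up. It gives the time, the measured TCP pose, the force, the opening and the grip force at its end, in the units of the state.
- bot.sense(): the state, without advancing time (a new reading comes with each control period).
- bot.capture(name): name is "side" or "top"; returns the picture (384x512x3 uint8, blue, green, red); there is no depth.
- bot.camera_params(name): a dict with "mtx" (3x3 intrinsics, pixels), "view" (4x4, takes a point from world to camera coordinates). Camera axes: x right, y down, z forward; pixel columns grow to the right and rows downward; lengths in m; the calibration is good to about 2 mm. A picture is of the moment at which its call begins. camera_params takes no time and is no camera call.
- bot.close_job(): hands the job in; it is judged then, once.
Trained networks look in the newest picture that a camera, given by its name, has taken for a name from the list of things; names that differ only in an ending like _2 or _b are one class to them, and where a whole thing is asked for, a point or a joint stands for the part that bears it (a point fixed in the world has none). Each returns a list of dicts, best first, with "conf" (0 to 1); they miss things now and then, are a little off and sometimes report something else, mostly with a low value. They report only what shows in the picture. A call takes as long as a camera call. They do not tell look-alikes from the thing itself.
- bot.boxes_of(camera, label): "xyz" ([x, y, z] in m, in world coordinates, good to about 4 mm: the middle of the surface that is visible of it).
- bot.mark_of(camera, label): "xyz" ([x, y, z] in m, in world coordinates, good to about 4 mm: a listed point, or the origin of a listed thing).
The state is a dict: "t": time; "joint_pos": joint angles; "qd": joint speeds; "joint_efforts": joint torques, N m; "tcp_pos": TCP position; "orientation": TCP orientation; "ft_force": force on the tool from outside, world axes, zero at the start; "moment": the same for the moment, N m; "grip_width": finger opening in m; "grasp_force": force on a finger pad.
Only numpy, scipy, OpenCV 4.12 (cv2) and the standard library are available. Lean on these libraries where they do the work, as an engineer would, in place of code of your own. Each camera call takes 0.05 s, during which the arm holds its last target. There are 200 camera calls.

TASK

Nest the three steel beakers for collection: without moving the largest from its place, set the medium one inside it, then take the small one off the drying cradle, turn it mouth up and set it inside the medium one, lowering each gently to the bottom rather than dropping it. Then turn the spring-return call key on the console clockwise all the way to its stop and let go so that it springs back. Leave everything else on the bench where it is.

Things in the scene. Friction and masses are not known exactly. Their poses are not given: they have to be found in the camera images.
- large_beaker: Largest round straight steel beaker, 100 mm outer diameter, 90 mm to the rim, wall 3, bottom 5 thick. Origin: centre of underside; z to the mouth. A blue upright grip lug on the rim at +x rises 34 mm above it, 10 thick (47 to 57 off the axis), 26 wide along y. Stands upright on the bench.
- medium_beaker: Medium round straight steel beaker, 80 mm outer diameter, 88 mm to the rim, wall 3, bottom 5 thick. Origin: centre of underside; z to the mouth. A blue upright grip lug on the rim at +x rises 34 mm above it, 10 thick (37 to 47 off the axis), 26 wide along y. Stands upright on the bench; it fits inside the largest with 7 mm all round.
- small_beaker: Smallest round straight steel beaker, 60 mm outer diameter, 86 mm to the rim, wall 3, bottom 5 thick. Origin: centre of underside; z to the mouth. A blue upright grip lug on the rim at +x rises 34 mm above it, 10 thick (27 to 37 off the axis), 26 wide along y. Starts lying on its side on the drying cradle, axis level 44 mm above the bench, lug lowermost; fits the medium one with 7 mm all round.
- large_beaker_lug (a point): Centre of the largest beaker's lug, 17 mm above the rim and 17 mm below the lug's top; axes as the beaker
- medium_beaker_lug (a point): The same point of the medium beaker's lug
- small_beaker_lug (a point): The same point of the smallest beaker's lug
- cradle: Low fixed drying cradle, 86 x 70 x 18 mm: two parallel steel rods along its x, 32 mm apart. Origin: centre of its underside on the bench. The smallest beaker lies along it, mouth and lug towards +x, bottom at x = -43 mm
- console: Fixed white and blue call console, 120 x 160 x 50 mm, origin centre of its underside; the black call key is on its top, at its centre, the key's axis vertical
- call_key (a joint): Angle of the spring-return call key: 0 at rest, grows as it is turned clockwise seen from above, stop at 1.2 rad. A spring (up to 0.18 N m) drives it back to 0 when let go. The key is a black bar grip 46 mm long, 14 mm thick, 32 mm high (its top 93 mm above the bench); at rest the bar lies along the console's x
- call_key_grip (a point): Point on the key's vertical axis at the height to grip, 82 mm above the bench; its x runs along the bar and turns with it
- wipes_tub: Bystander: white and green tub of wipes, 90 mm diameter, 110 mm high; origin centre of its underside
- jar_a: Bystander: white jar with red label, 52 mm diameter, 60 mm high; origin centre of its underside
- jar_b: Bystander: white jar with grey label, 52 mm diameter, 60 mm high; origin centre of its underside
- petri_dish: Bystander: single petri dish, 90 mm diameter, 18 mm high; origin centre of its underside
- petri_stack: Bystander: stack of three petri dishes, 90 mm diameter, 48 mm high; origin centre of its underside
Not all that is in view belongs to the job. Leave any orange look-alike of the large_beaker alone.

How it is judged:
On the way, in this order (a step that is already met when the one before it is completed fails the run):
1. the medium beaker sits at the bottom of the largest, released, the small one not yet in it (horizontal distance between medium_beaker and large_beaker below 0.012 m and z of medium_beaker in the frame of large_beaker between 0 and 0.012 m and angle between the z axis of medium_beaker and the z axis of large_beaker, either way round below 0.1 rad and angle between large_beaker's own z axis and vertical below 0.1 rad and distance of large_beaker from where it was at the start of the episode below 0.05 m and linear speed of medium_beaker below 0.03 m/s and contact force between medium_beaker and the fingers below 0.1 N and not (horizontal distance between small_beaker and medium_beaker below 0.012 m and z of small_beaker in the frame of medium_beaker between 0 and 0.012 m and angle between the z axis of small_beaker and the z axis of medium_beaker, either way round below 0.1 rad)), for 0.2 s.
2. the small beaker sits mouth up at the bottom of the medium one, released, inside the largest (horizontal distance between medium_beaker and large_beaker below 0.012 m and z of medium_beaker in the frame of large_beaker between 0 and 0.012 m and angle between the z axis of medium_beaker and the z axis of large_beaker, either way round below 0.1 rad and angle between large_beaker's own z axis and vertical below 0.1 rad and distance of large_beaker from where it was at the start of the episode below 0.05 m and horizontal distance between small_beaker and medium_beaker below 0.012 m and z of small_beaker in the frame of medium_beaker between 0 and 0.012 m and angle between the z axis of small_beaker and the z axis of medium_beaker, either way round below 0.1 rad and linear speed of small_beaker below 0.03 m/s and contact force between small_beaker and the fingers below 0.1 N), for 0.2 s.
3. with the nest complete, the call key is turned to its stop (horizontal distance between medium_beaker and large_beaker below 0.012 m and z of medium_beaker in the frame of large_beaker between 0 and 0.012 m and angle between the z axis of medium_beaker and the z axis of large_beaker, either way round below 0.1 rad and angle between large_beaker's own z axis and vertical below 0.1 rad and distance of large_beaker from where it was at the start of the episode below 0.05 m and horizontal distance between small_beaker and medium_beaker below 0.012 m and z of small_beaker in the frame of medium_beaker between 0 and 0.012 m and angle between the z axis of small_beaker and the z axis of medium_beaker, either way round below 0.1 rad and value of joint call_key above 1.1 rad), for 0.1 s.
At the end, for the whole second after the job is handed in: Small beaker at the bottom of the medium, medium at the bottom of the largest (axes within 12 mm and 0.1 rad, undersides at most 12 mm apart), the largest upright (0.1 rad) within 50 mm of its first place, all at rest and released; key back within 0.1 rad of rest (horizontal distance between medium_beaker and large_beaker below 0.012 m and z of medium_beaker in the frame of large_beaker between 0 and 0.012 m and angle between the z axis of medium_beaker and the z axis of large_beaker, either way round below 0.1 rad and angle between large_beaker's own z axis and vertical below 0.1 rad and distance of large_beaker from where it was at the start of the episode below 0.05 m and horizontal distance between small_beaker and medium_beaker below 0.012 m and z of small_beaker in the frame of medium_beaker between 0 and 0.012 m and angle between the z axis of small_beaker and the z axis of medium_beaker, either way round below 0.1 rad and value of joint call_key below 0.1 rad and linear speed of each of small_beaker, medium_beaker, large_beaker below 0.03 m/s); the robot touches nothing.
It fails at once if a beaker is dropped into another (falls faster than 0.7 m/s inside it) ((horizontal distance between medium_beaker and large_beaker below 0.02 m and z of medium_beaker in the frame of large_beaker between -0.01 and 0.09 m and linear speed of medium_beaker above 0.7 m/s) or (horizontal distance between small_beaker and medium_beaker below 0.02 m and z of small_beaker in the frame of medium_beaker between -0.01 and 0.09 m and linear speed of small_beaker above 0.7 m/s)).
It fails at once if a bystander is moved by more than 40 mm or tipped over (distance of any of wipes_tub, jar_a, jar_b, petri_dish, petri_stack from where it was at the start of the episode above 0.04 m or angle between any of wipes_tub, jar_a, jar_b, petri_dish, petri_stack's own z axis and vertical above 0.5 rad).
It fails at once if the call key is turned before the nest is complete (value of joint call_key above 0.6 rad and not (horizontal distance between medium_beaker and large_beaker below 0.012 m and z of medium_beaker in the frame of large_beaker between 0 and 0.012 m and angle between the z axis of medium_beaker and the z axis of large_beaker, either way round below 0.1 rad and angle between large_beaker's own z axis and vertical below 0.1 rad and distance of large_beaker from where it was at the start of the episode below 0.05 m and horizontal distance between small_beaker and medium_beaker below 0.012 m and z of small_beaker in the frame of medium_beaker between 0 and 0.012 m and angle between the z axis of small_beaker and the z axis of medium_beaker, either way round below 0.1 rad)).
It also fails if it takes over 72 s, if anything falls off the work surface, if the arm or the gripper's body presses on something with over 40 N, if the wrist force passes 120 N, or if a joint passes its speed limit or range.

## Working session

There is one attempt and no reset: what is moved stays moved. The work goes in short steps, Python scripts to look and compute and a tool call to move; the robot and the scene stay as the last step left them, time stands still between calls to the robot, and variables do not carry over. Pictures are saved under pics/ and viewed, at most 10 in all, crops included, and the job is handed in when it is done.

Besides the shell and the picture viewer there is one more tool, called after "Call:" as name(argument=value, ...), one argument or row to a line, values as JSON. move_arm: Moves the arm, as the interface text tells. Its arguments: {"type":"object","properties":{"motion":{"type":"array"},"grip_force":{"type":"number"}},"required":["motion"]}

```bash
mkdir -p pics; ls; python3 - <<'E'
from bench import bot
import cv2,numpy as np
for c in("side","top"):
    cv2.imwrite(f"pics/{c}0.png",bot.capture(c))
    for l in ["large_beaker","medium_beaker","small_beaker","large_beaker_lug","medium_beaker_lug","small_beaker_lug","cradle","console","call_key_grip","wipes_tub","jar_a","petri_dish","petri_stack"]:
        print(c,l,[(np.round(d["xyz"],3).tolist(),round(d["conf"],2)) for d in bot.mark_of(c,l)])
s=bot.sense();print(s["t"],s["tcp_pos"],s["orientation"],s["grip_width"])
E
```

```text
pics
side large_beaker [([0.336, 0.111, -0.001], 0.91), ([0.453, -0.079, 0.001], 0.8), ([0.366, -0.229, 0.004], 0.25)]
side medium_beaker [([0.622, 0.082, 0.002], 0.92)]
side small_beaker [([0.482, 0.293, 0.044], 0.59)]
side large_beaker_lug [([0.402, -0.066, 0.106], 0.77), ([0.38, 0.14, 0.104], 0.58)]
side medium_beaker_lug [([0.632, 0.121, 0.106], 0.77)]
side small_beaker_lug [([0.431, 0.383, 0.011], 0.82)]
side cradle [([0.556, -0.339, 0.078], 0.52), ([0.462, 0.331, 0.006], 0.39)]
side console [([0.561, -0.337, 0.001], 0.6)]
side call_key_grip [([0.557, -0.34, 0.08], 0.71)]
side wipes_tub [([0.58, 0.518, -0.004], 0.89)]
side jar_a [([0.744, -0.023, -0.002], 0.84), ([0.366, -0.232, 0.003], 0.59)]
side petri_dish [([0.624, -0.062, -0.0], 0.47)]
side petri_stack [([0.56, -0.336, -0.002], 0.72), ([0.314, 0.288, 0.004], 0.61), ([0.365, -0.229, 0.002], 0.45), ([0.631, 0.124, 0.104], 0.17)]
top large_beaker [([0.453, -0.076, -0.001], 0.77), ([0.33, 0.114, 0.0], 0.61), ([0.563, -0.332, 0.0], 0.25)]
top medium_beaker [([0.618, 0.08, -0.002], 0.66)]
top small_beaker [([0.481, 0.288, 0.048],
[... 199 characters left out ...]
001], 0.32)]
top small_beaker_lug [([0.431, 0.383, 0.015], 0.64), ([0.62, 0.08, 0.002], 0.5), ([0.401, -0.067, 0.107], 0.32)]
top cradle [([0.46, 0.33, 0.003], 0.61)]
top console [([0.56, -0.332, -0.001], 0.89), ([0.426, 0.382, 0.011], 0.47)]
top call_key_grip [([0.559, -0.336, 0.082], 0.46)]
top wipes_tub [([0.583, 0.522, -0.002], 0.59), ([0.367, -0.226, 0.0], 0.42)]
top jar_a [([0.74, -0.024, -0.004], 0.69), ([0.366, -0.226, 0.001], 0.52)]
top petri_dish [([0.621, -0.067, -0.001], 0.73)]
top petri_stack [([0.312, 0.283, 0.001], 0.64), ([0.56, -0.335, 0.082], 0.41)]
1.4 [ 0.27343952 -0.56199202  0.19278972] [-1.48158090e-05  9.74482957e-01  2.24461502e-01 -3.04484767e-06] 0.0855791218455959
```

View pics/top0.png

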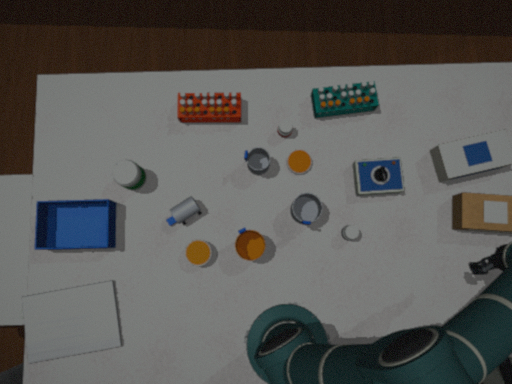

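View pics/side0.png

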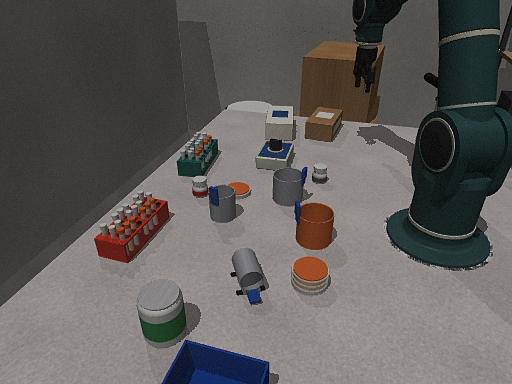

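The top view shows the candidates for the large beaker: a steel one at (306,208) and an orange look-alike at (250,245). I choose the steel one, at about (0.453,-0.078). The medium beaker is at (258,160), the small one on the cradle is at (184,210), and the console is at (380,176). Next I'll check this in a crop and refine by averaging.

```bash
cat > h.py <<'E'
from bench import bot
import numpy as np, cv2
def yaw():
    w,x,y,z=bot.sense()["orientation"]; return np.degrees(np.arctan2(2*(x*y+w*z),1-2*(y*y+z*z)))
def go(x,y,z,yawt=None,mod=180):
    "shift in tool axes (mm) and turn (deg) from measured pose; tool down"
    s=bot.sense(); a=np.radians(yaw()); d=(np.array([x,y,z])-s["tcp_pos"])*1000
    r=[d[0]*np.cos(a)+d[1]*np.sin(a), d[0]*np.sin(a)-d[1]*np.cos(a), -d[2]]
    t=0 if yawt is None else -((yawt-yaw()+mod/2)%mod-mod/2)
    print("t%.2f shift"%s["t"],np.round(r,1),"turn %.1f"%t,"yaw %.1f"%yaw(),"j7 %.2f"%s["joint_pos"][6])
def avg(label,near,n=3,cams=("top","side")):
    P=[]
    for c in cams:
        for i in range(n):
            bot.capture(c)
            P+=[d["xyz"] for d in bot.mark_of(c,label) if np.linalg.norm(np.array(d["xyz"])-near)<.03]
    m=np.mean(P,0); print(label,np.round(m,4),np.round(np.std(P,0),4),len(P)); return m
E
python3 - <<'E'
from h import *
A=lambda v:print("  az %.1f d %.4f"%(np.degrees(np.arctan2(v[1],v[0])),np.hypot(v[0],v[1])))
l=avg("large_beaker",[.453,-.078,0]);ll=avg("large_beaker_lug",[.402,-.065,.106]);A(ll-l)
m=avg("medium_beaker",[.62,.081,0]);ml=avg("medium_beaker_lug",[.632,.12,.105]);A(ml-m)
s=avg("small_beaker",[.482,.291,.044]);sl=avg("small_beaker_lug",[.431,.383,.013]);A(sl-s)
avg("call_key_grip",[.558,-.337,.081])
im=bot.capture("top")
cv2.imwrite("pics/crop1.png",cv2.resize(im[130:270,150:420],None,fx=2.9,fy=2.9,interpolation=cv2.INTER_CUBIC))
go(m[0],m[1],.2)
E
```

```text
large_beaker [ 0.4528 -0.0756 -0.0013] [0.001  0.0009 0.0023] 6
large_beaker_lug [ 0.4006 -0.0666  0.1053] [0.0013 0.0005 0.0016] 6
  az 170.2 d 0.0530
medium_beaker [0.621  0.0807 0.0008] [0.0025 0.0025 0.0012] 5
medium_beaker_lug [0.6316 0.1212 0.1046] [0.0011 0.0014 0.0014] 4
  az 75.3 d 0.0418
small_beaker [0.4822 0.2917 0.0458] [0.0009 0.0017 0.0024] 6
small_beaker_lug [0.4304 0.3825 0.0145] [0.0006 0.001  0.0009] 5
  az 119.7 d 0.1045
call_key_grip [ 0.5572 -0.3369  0.0807] [0.0024 0.0025 0.002 ] 5
t5.65 shift [ 593.7 -425.9   -7.2] turn 0.0 yaw 25.9 j7 -0.05
```

View pics/crop1.png

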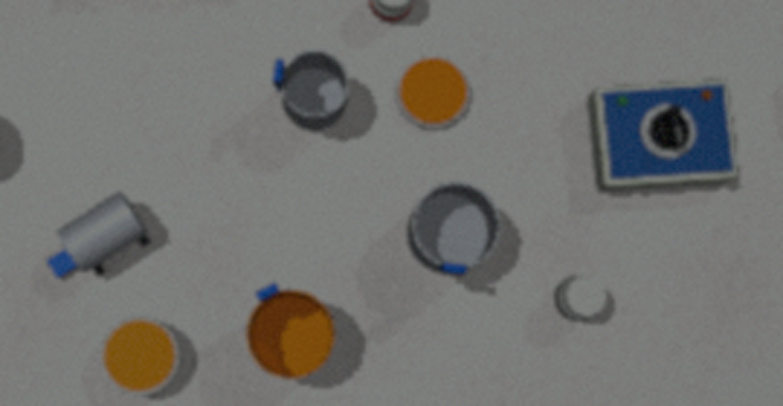

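The crop confirms the choice: the steel large beaker is at crop (453,228) with its blue lug at (453,268), and the orange look-alike at (290,333) stays untouched. The lug distances I measured (53, 42 and 104 mm) match the sizes given.

```bash
cat >> h.py <<'E'
def plan(x,y,z,yawt=None,n=1,mod=180,turn=None):
    "split straight move into n calls: shift in the tool axes at each call's start, turn"
    s=bot.sense(); y0=yaw(); p=np.array(s["tcp_pos"]); d=(np.array([x,y,z])-p)*1000/n
    t=turn if turn is not None else (0 if yawt is None else -((yawt-y0+mod/2)%mod-mod/2))
    print("t%.2f tcp"%s["t"],np.round(p,4),"yaw %.1f j7 %.2f w %.1f f"%(y0,s["joint_pos"][6],s["grip_width"]*1e3),np.round(s["ft_force"],1))
    for i in range(n):
        a=np.radians(y0-t*i/n)
        print(" [%.0f,%.0f,%.0f], turn %.1f"%(d[0]*np.cos(a)+d[1]*np.sin(a),d[0]*np.sin(a)-d[1]*np.cos(a),-d[2],t/n))
E
python3 - <<'E'
from h import *
plan(.6314,.1208,.2,turn=-139.4,n=5)
c=bot.camera_params("top"); V=np.array(c["view"]);K=np.array(c["mtx"])
# console angle: corner pixels of blue panel's far edge -> world on z=.05
def w(u,v,z):
    r=np.linalg.inv(K)@[u,v,1]; R=V[:3,:3].T; o=-R@V[:3,3]; d=R@r; return o+d*(z-o[2])/d[2]
P=[w(150+u/2.9,130+v/2.9,.05) for u,v in((603,95),(722,85),(734,176),(609,184))]
print(np.round(P,3))
E
```

```text
t5.65 tcp [ 0.2734 -0.562   0.1928] yaw 25.9 j7 -0.05 w 85.4 f [-0.6 -1.2  0.5]
 [124,-91,-1], turn -27.9
 [152,-23,-1], turn -27.9
 [145,51,-1], turn -27.9
 [105,113,-1], turn -27.9
 [40,149,-1], turn -27.9
[[ 0.603 -0.264  0.05 ]
 [ 0.61  -0.406  0.05 ]
 [ 0.501 -0.412  0.05 ]
 [ 0.496 -0.264  0.05 ]]
```

Call:
move_arm(
  motion=[
    [[25, -18, -2], -5.6, 85],
    [[50, -36, -4], -11.2, 70],
    [[74, -55, -6], -16.8, 60],
    [[99, -73, -8], -22.4, 50],
    [[124, -91, -8], -27.9, 40],
  ],
  grip_force=60,
)

```text
t: 6.07
tcp_pos: [0.3457, -0.4247, 0.2012]
orientation: [0.0, 0.891, 0.455, -0.0]
ft_force: [0.4, -0.5, 0.7]
grip_width: 0.0405
grasp_force: 0.0
```

Call:
move_arm(
  motion=[
    [[30, -5, 0], -5.6, 40],
    [[61, -9, 0], -11.2, 40],
    [[91, -14, 0], -16.8, 40],
    [[122, -18, 0], -22.4, 40],
    [[152, -23, 0], -27.9, 40],
  ],
)

```text
t: 6.48
tcp_pos: [0.4168, -0.2882, 0.201]
orientation: [0.0, 0.755, 0.656, -0.0]
ft_force: [1.4, -0.4, 0.9]
grip_width: 0.0398
grasp_force: 0.0
```

Call:
move_arm(
  motion=[
    [[29, 10, 0], -5.6, 40],
    [[58, 20, 0], -11.2, 40],
    [[87, 31, 0], -16.8, 40],
    [[116, 41, 0], -22.4, 40],
    [[145, 51, 0], -27.9, 40],
  ],
)

```text
t: 6.9
tcp_pos: [0.4881, -0.1521, 0.201]
orientation: [0.0, 0.574, 0.819, -0.0]
ft_force: [1.3, -0.2, 0.1]
grip_width: 0.04
grasp_force: 0.0
```

Call:
move_arm(
  motion=[
    [[21, 23, 0], -5.6, 40],
    [[42, 45, 0], -11.2, 40],
    [[63, 68, 0], -16.8, 40],
    [[84, 90, 0], -22.4, 40],
    [[105, 113, 0], -27.9, 40],
  ],
)

```text
t: 7.32
tcp_pos: [0.5591, -0.0153, 0.2009]
orientation: [0.0, 0.36, 0.933, -0.0]
ft_force: [0.1, -0.8, -0.0]
grip_width: 0.0399
grasp_force: 0.0
```

Call:
move_arm(
  motion=[
    [[8, 30, 0], -5.6, 40],
    [[16, 60, 0], -11.2, 40],
    [[24, 89, 0], -16.8, 40],
    [[32, 119, 0], -22.4, 40],
    [[40, 149, 0], -27.9, 40],
  ],
)

```text
t: 7.73
tcp_pos: [0.6303, 0.1215, 0.2008]
orientation: [0.0, 0.125, 0.992, -0.0]
ft_force: [-0.5, -0.1, 1.2]
grip_width: 0.0401
grasp_force: 0.0
```

```bash
python3 - <<'E'
from h import *
plan(.6314,.1208,.093,165.2,n=1)
E
```

```text
t7.73 tcp [0.6303 0.1215 0.2008] yaw 165.7 j7 0.81 w 40.1 f [-0.5 -0.1  1.2]
 [-1,-0,108], turn 0.5
```

Call:
move_arm(
  motion=[
    [[-1, 0, 27], 0.5, 40],
    [[-1, 0, 54], 0.5, 40],
    [[-1, 0, 80], 0.5, 40],
    [[-1, 0, 98], 0.5, 40],
    [[-1, 0, 107], 0.5, 40],
  ],
)

```text
t: 8.15
tcp_pos: [0.6296, 0.1197, 0.0912]
orientation: [-0.001, 0.131, 0.991, -0.0]
ft_force: [0.1, -0.1, -0.4]
grip_width: 0.0402
grasp_force: 0.0
```

Call:
move_arm(
  motion=[
    [[0, 0, 0], 0, 25],
    [[0, 0, 0], 0, 10],
    [[0, 0, 0], 0, 5],
    [[0, 0, 0], 0, 5],
    [[0, 0, 0], 0, 5],
  ],
)

```text
t: 8.57
tcp_pos: [0.6312, 0.1202, 0.0949]
orientation: [0.001, 0.131, 0.991, 0.0]
ft_force: [0.2, 0.9, -0.1]
grip_width: 0.0049
grasp_force: 0.0
```

```bash
python3 - <<'E'
from h import *
s=bot.sense();print(s["grasp_force"]);plan(.6314,.1208,.093)
avg("medium_beaker",[.62,.081,0],2);avg("medium_beaker_lug",[.632,.12,.105],2)
E
```

```text
0.0
t8.57 tcp [0.6312 0.1202 0.0949] yaw 164.9 j7 0.74 w 4.9 f [ 0.2  0.9 -0.1]
 [-0,1,2], turn 0.0
medium_beaker [6.208e-01 8.020e-02 4.000e-04] [0.0033 0.0014 0.0011] 4
medium_beaker_lug [0.6324 0.1217 0.105 ] [0.0008 0.0001 0.0004] 2
```

```bash
python3 - <<'E'
from h import *
a=bot.capture("top")[100:220,190:340];b=bot.capture("side")[130:270,160:340]
a=cv2.resize(a,(400,320),interpolation=cv2.INTER_CUBIC);b=cv2.resize(b,(400,320),interpolation=cv2.INTER_CUBIC)
cv2.imwrite("pics/c2.png",np.hstack([a,b]))
E
```

```text
(no output)
```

View pics/c2.png

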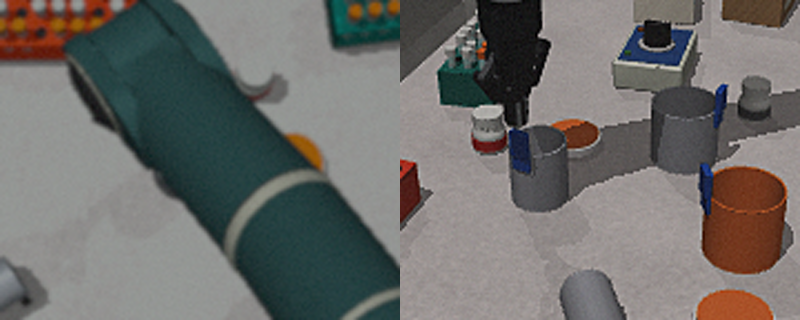

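```bash
python3 - <<'E'
from h import *
c=bot.camera_params("side");V=np.array(c["view"]);K=np.array(c["mtx"])
def pr(p):
    q=K@(V[:3,:3]@np.array(p)+V[:3,3]);return np.round(q[:2]/q[2],1)
p=np.array(bot.sense()["tcp_pos"])
print("tcp",pr(p),"tcp+30",pr(p+[0,0,.03]))
m=np.array([.621,.0807,0]);a=np.radians(75.2);r=np.array([np.cos(a),np.sin(a),0]);t=np.array([-np.sin(a),np.cos(a),0])
for rr in(.037,.047):
  for tt in(-.013,.013):
    for z in(.088,.122): print(rr,tt,z,pr(m+r*rr+t*tt+[0,0,z]))
print("cam",-V[:3,:3].T@V[:3,3])
im=bot.capture("side")[165:215,190:240]
cv2.imwrite("pics/c3.png",cv2.resize(im,(600,600),interpolation=cv2.INTER_CUBIC))
E
```

```text
tcp [213.2 195.9] tcp+30 [212.6 186.9]
0.037 -0.013 0.088 [210.3 195.7]
0.037 -0.013 0.122 [209.6 185.7]
0.037 0.013 0.088 [217.5 198.2]
0.037 0.013 0.122 [216.8 188. ]
0.047 -0.013 0.088 [208.2 197.3]
0.047 -0.013 0.122 [207.4 187.2]
0.047 0.013 0.088 [215.4 199.7]
0.047 0.013 0.122 [214.7 189.6]
cam [0.2435873  0.97815115 0.66641126]
```

View pics/c3.png

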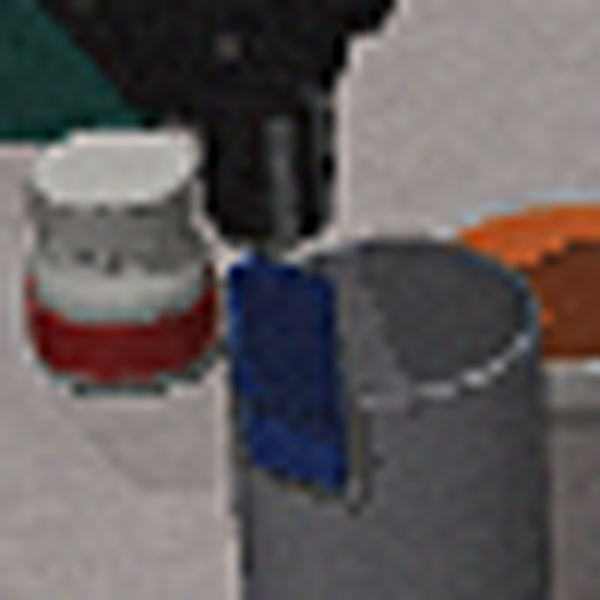

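```bash
python3 - <<'E'
from h import *
for n in("side","top"):
    c=bot.camera_params(n);V=np.array(c["view"]);K=np.array(c["mtx"])
    p=np.array([.2734,-.562,.1928])
    for dz in(0,.03,.054):
        q=K@(V[:3,:3]@(p+[0,0,dz])+V[:3,3]);print(n,dz,np.round(q[:2]/q[2],1))
a=cv2.imread("pics/side0.png")[40:115,330:405];b=cv2.imread("pics/top0.png")[235:295,450:510]
f=lambda i:cv2.resize(i,(390,600),interpolation=cv2.INTER_CUBIC)
cv2.imwrite("pics/c4.png",np.hstack([cv2.resize(a,(400,400),interpolation=cv2.INTER_CUBIC),cv2.resize(b,(400,400),interpolation=cv2.INTER_CUBIC)]))
E
```

```text
side 0 [359.4 102.8]
side 0.03 [360.5  95.4]
side 0.054 [361.3  89.4]
top 0 [475.  257.1]
top 0.03 [480.1 257.1]
top 0.054 [484.4 257.1]
```

View pics/c4.png

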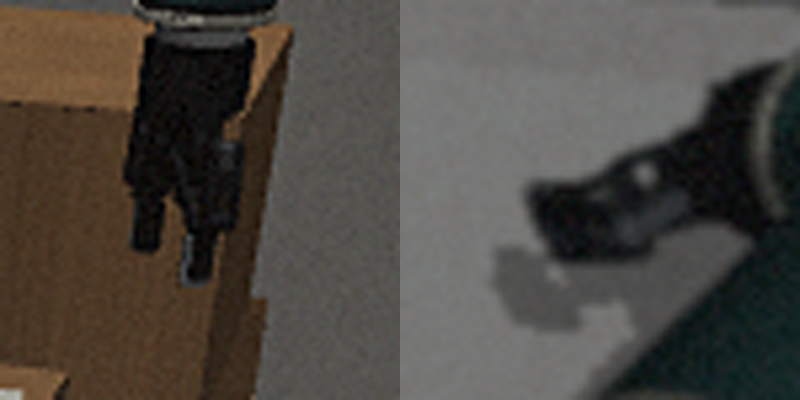

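```bash
python3 - <<'E'
from h import *
P={};C={}
for n in("side","top"):
    c=bot.camera_params(n);print(n,{k:(np.round(v,3).tolist() if k not in("mtx","view") else np.round(v,3).tolist()) for k,v in c.items()})
    P[n]=np.array(c["mtx"])@np.array(c["view"])[:3]
def tri(a,b):
    X=cv2.triangulatePoints(P["side"],P["top"],np.float64(a).reshape(2,1),np.float64(b).reshape(2,1));return (X[:3]/X[3]).ravel()
print("start tip",tri((362,90),(478.5,266)))
for n in P:
    q=P[n]@[0,0,0,1];print(n,"base",q[:2]/q[2])
E
```

```text
side {'mtx': [[378.209, 0.0, 254.503], [0.0, 378.209, 191.453], [0.0, 0.0, 1.0]], 'view': [[-0.957, -0.291, -0.003, 0.519], [-0.147, 0.492, -0.858, 0.127], [0.251, -0.821, -0.513, 1.084], [0.0, 0.0, 0.0, 1.0]]}
top {'mtx': [[430.915, 0.0, 256.643], [0.0, 430.915, 194.393], [0.0, 0.0, 1.0]], 'view': [[-0.029, -1.0, -0.001, 0.102], [-0.989, 0.029, -0.142, 0.502], [0.142, -0.003, -0.99, 1.443], [0.0, 0.0, 0.0, 1.0]]}
start tip [ 0.25828133 -0.54117223  0.25008135]
side base [435.62627861 235.73480385]
top base [286.96449339 344.41101909]
```

```bash
python3 - <<'E'
from h import *
print(bot.tcp_to_grasp,[a for a in dir(bot) if a[0]!='_'])
plan(.6318,.121,.063,165)
E
```

```text
0.0187 ['PlanningError', 'boxes_of', 'camera_params', 'capture', 'close_job', 'mark_of', 'sense', 'tcp_to_grasp']
t9.52 tcp [0.6307 0.1201 0.0938] yaw 164.9 j7 0.74 w 5.2 f [-0.   0.3 -0.7]
 [-1,1,31], turn -0.1
```

Call:
move_arm(
  motion=[
    [[0, 0, 0], 0, 20],
    [[0, 0, 0], 0, 40],
    [[0, 0, 0], 0, 40],
    [[0, 0, 8], 0, 40],
    [[0, 0, 15], 0, 40],
  ],
)

```text
t: 9.93
tcp_pos: [0.6308, 0.1201, 0.0782]
orientation: [0.0, 0.131, 0.991, 0.0]
ft_force: [-0.0, -0.3, 0.0]
grip_width: 0.0398
grasp_force: 0.0
```

Call:
move_arm(
  motion=[
    [[0, 0, 4], 0, 40],
    [[0, 0, 8], 0, 40],
    [[0, 0, 12], 0, 40],
    [[0, 0, 15], 0, 40],
    [[0, 0, 15], 0, 40],
  ],
)

```text
t: 10.35
tcp_pos: [0.6304, 0.12, 0.063]
orientation: [-0.0, 0.131, 0.991, -0.0]
ft_force: [0.3, -1.3, 0.3]
grip_width: 0.0398
grasp_force: 0.0
```

Call:
move_arm(
  motion=[
    [[0, 0, 0], 0, 25],
    [[0, 0, 0], 0, 10],
    [[0, 0, 0], 0, 5],
    [[0, 0, 0], 0, 5],
    [[0, 0, 0], 0, 5],
  ],
)

```text
t: 10.77
tcp_pos: [0.631, 0.12, 0.0642]
orientation: [0.0, 0.131, 0.991, 0.0]
ft_force: [-0.1, -1.0, 4.0]
grip_width: 0.0088
grasp_force: 60.4
```

The 36 mm height offset is confirmed: both pictures showed the fingers ending above the reported TCP, and the lug is now held at 8.8 mm with 60 N. Next I lift it.

Call:
move_arm(
  motion=[
    [[0, 0, 0], 0, 5],
    [[0, 0, -15], 0, 5],
    [[0, 0, -40], 0, 5],
    [[0, 0, -65], 0, 5],
    [[0, 0, -90], 0, 5],
  ],
  grip_force=100,
)

```text
t: 11.18
tcp_pos: [0.6303, 0.1204, 0.1557]
orientation: [-0.0, 0.131, 0.991, 0.0]
ft_force: [0.4, -0.6, -1.5]
grip_width: 0.0076
grasp_force: 98.0
```

Call:
move_arm(
  motion=[
    [[0, 0, -20], 0, 5],
    [[0, 0, -40], 0, 5],
    [[0, 0, -55], 0, 5],
    [[0, 0, -60], 0, 5],
    [[0, 0, -60], 0, 5],
  ],
)

```text
t: 11.6
tcp_pos: [0.631, 0.1204, 0.2154]
orientation: [0.001, 0.131, 0.991, 0.0]
ft_force: [0.7, 0.8, -2.4]
grip_width: 0.0076
grasp_force: 98.1
```

```bash
python3 - <<'E'
from h import *
avg("medium_beaker",[.62,.081,.15],2);avg("medium_beaker_lug",[.631,.12,.255],2)
plan(.463,-.036,.214,165,n=2)
E
```

```text
medium_beaker [0.6188 0.0827 0.151 ] [0.001  0.0006 0.0006] 2
medium_beaker_lug [0.6326 0.1214 0.254 ] [0.0009 0.0009 0.0005] 2
t12.40 tcp [0.6307 0.1201 0.2138] yaw 164.9 j7 0.80 w 7.8 f [-0.5  0.  -1.6]
 [61,-97,-0], turn -0.0
 [61,-97,-0], turn -0.0
```

Call:
move_arm(
  motion=[
    [[10, -16, 0], 0, 5],
    [[22, -35, 0], 0, 5],
    [[35, -56, 0], 0, 5],
    [[48, -77, 0], 0, 5],
    [[61, -97, 0], 0, 5],
  ],
)

```text
t: 12.82
tcp_pos: [0.5456, 0.0415, 0.2136]
orientation: [-0.0, 0.131, 0.991, -0.0]
ft_force: [0.8, 0.1, -1.1]
grip_width: 0.0079
grasp_force: 98.1
```

Call:
move_arm(
  motion=[
    [[13, -20, 0], 0, 5],
    [[26, -42, 0], 0, 5],
    [[42, -67, 0], 0, 5],
    [[54, -87, 0], 0, 5],
    [[61, -97, 0], 0, 5],
  ],
)

```text
t: 13.23
tcp_pos: [0.4607, -0.0376, 0.2138]
orientation: [-0.0, 0.132, 0.991, -0.001]
ft_force: [0.8, -0.8, -0.9]
grip_width: 0.0077
grasp_force: 98.1
```

Call:
move_arm(
  motion=[
    [[0, 0, 10], 0, 5],
    [[0, 0, 22], 0, 5],
    [[0, 0, 30], 0, 5],
    [[0, 0, 30], 0, 5],
    [[0, 0, 30], 0, 5],
  ],
)

```text
t: 13.65
tcp_pos: [0.4625, -0.035, 0.1835]
orientation: [-0.0, 0.131, 0.991, 0.0]
ft_force: [0.4, 0.1, -0.6]
grip_width: 0.008
grasp_force: 98.0
```

```bash
python3 - <<'E'
from h import *
m=avg("medium_beaker",[.453,-.076,.12],2);avg("medium_beaker_lug",[.463,-.036,.224],2)
avg("large_beaker",[.453,-.0756,0],2,("side",))
plan(.463,-.036,.07,165)
cv2.imwrite("pics/c5.png",cv2.resize(bot.capture("side")[110:230,240:360],(600,600),interpolation=cv2.INTER_CUBIC))
E
```

```text
medium_beaker [ 0.454  -0.0725  0.121 ] [0.001  0.0012 0.0003] 2
medium_beaker_lug [ 0.4644 -0.035   0.2248] [0.001  0.     0.0015] 2
large_beaker [ 0.452  -0.0774  0.0014] [0.0006 0.0013 0.0006] 2
t14.65 tcp [ 0.4625 -0.0355  0.1838] yaw 164.9 j7 1.17 w 7.7 f [ 0.6  0.2 -1.4]
 [-1,-0,114], turn -0.1
```

View pics/c5.png

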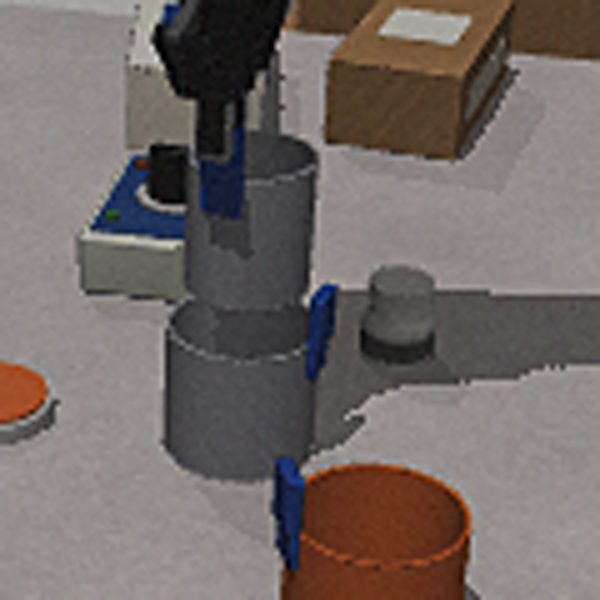

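```bash
python3 - <<'E'
from h import *
c=bot.camera_params("side");P=np.array(c["mtx"])@np.array(c["view"])[:3]
def sil(cx,cy,z,r):
    t=np.linspace(0,6.28,200);q=P@np.array([cx+r*np.cos(t),cy+r*np.sin(t),z+0*t,1+0*t]);u=q[0]/q[2];return np.round(((u.min()-240)*5,(u.max()-240)*5),0)
for n,(x,y) in {"largeA":(.4528,-.0756)}.items():print(n,[sil(x,y,z,.05) for z in(.09,.0)])
for x,y in((.454,-.0725),(.452,-.0765)):print("med",[sil(x,y,z,.04) for z in(.121+.088,.121)])
E
```

```text
largeA [array([162., 319.]), array([159., 310.])]
med [array([180., 312.]), array([176., 303.])]
med [array([184., 316.]), array([181., 307.])]
```

Call:
move_arm(
  motion=[
    [[0, -1.5, 5], 0, 5],
    [[0, -1.5, 15], 0, 5],
    [[0, -1.5, 25], 0, 5],
    [[0, -1.5, 35], 0, 5],
    [[0, -1.5, 45], 0, 5],
  ],
)

```text
t: 15.12
tcp_pos: [0.4617, -0.0369, 0.1373]
orientation: [-0.0, 0.131, 0.991, 0.0]
ft_force: [0.3, -0.1, -1.3]
grip_width: 0.0074
grasp_force: 98.1
```

```bash
python3 - <<'E'
from h import *
plan(.463,-.036,.07,165);avg("large_beaker",[.453,-.0756,0],1)
E
```

```text
t15.12 tcp [ 0.4617 -0.0369  0.1373] yaw 165.0 j7 1.12 w 7.4 f [ 0.3 -0.1 -1.3]
 [-1,1,67], turn -0.0
large_beaker [ 0.4524 -0.0775  0.0009] [0. 0. 0.] 1
```

Its bottom is inside the rim with no contact force, so I keep lowering it slowly.

Call:
move_arm(
  motion=[
    [[0, 0, 10], 0, 5],
    [[0, 0, 20], 0, 5],
    [[0, 0, 30], 0, 5],
    [[0, 0, 40], 0, 5],
    [[0, 0, 50], 0, 5],
  ],
)

```text
t: 15.73
tcp_pos: [0.4619, -0.0369, 0.0875]
orientation: [-0.0, 0.131, 0.991, 0.0]
ft_force: [0.4, -0.2, -1.4]
grip_width: 0.0078
grasp_force: 98.2
```

Call:
move_arm(
  motion=[
    [[0, 0, 4], 0, 5],
    [[0, 0, 8], 0, 5],
    [[0, 0, 12], 0, 5],
    [[0, 0, 15], 0, 5],
    [[0, 0, 17], 0, 5],
  ],
)

```text
t: 16.15
tcp_pos: [0.4621, -0.037, 0.0716]
orientation: [0.0, 0.131, 0.991, 0.0]
ft_force: [0.2, 0.5, -1.2]
grip_width: 0.0074
grasp_force: 98.0
```

```bash
python3 - <<'E'
from h import *
plan(.463,-.036,.07,165);avg("large_beaker",[.453,-.0756,0],1);avg("medium_beaker_lug",[.463,-.036,.11],1)
E
```

```text
t16.15 tcp [ 0.4621 -0.037   0.0716] yaw 164.9 j7 1.02 w 7.4 f [ 0.2  0.5 -1.2]
 [-1,1,2], turn -0.1
large_beaker [ 0.4526 -0.0776  0.001 ] [0. 0. 0.] 1
medium_beaker_lug nan nan 0
  return _methods._mean(a, axis=axis, dtype=dtype,
  ret = ret.dtype.type(ret / rcount)
  ret = _var(a, axis=axis, dtype=dtype, out=out, ddof=ddof,
  arrmean = um.true_divide(arrmean, div, out=arrmean,
  ret = ret.dtype.type(ret / rcount)
```

Call:
move_arm(
  motion=[
    [[0, 0, 1], 0, 5],
    [[0, 0, 2], 0, 5],
    [[0, 0, 3], 0, 5],
    [[0, 0, 3], 0, 5],
    [[0, 0, 3], 0, 5],
  ],
)

```text
t: 16.97
tcp_pos: [0.4626, -0.0369, 0.0692]
orientation: [0.0, 0.131, 0.991, 0.0]
ft_force: [-1.3, 0.1, 10.2]
grip_width: 0.0077
grasp_force: 99.7
```

Call:
move_arm(
  motion=[
    [[0, 0, 0], 0, 15],
    [[0, 0, 0], 0, 30],
    [[0, 0, 0], 0, 36],
    [[0, 0, -15], 0, 36],
    [[0, 0, -40], 0, 36],
  ],
)

```text
t: 17.38
tcp_pos: [0.4606, -0.0367, 0.1075]
orientation: [-0.002, 0.131, 0.991, 0.0]
ft_force: [0.1, 0.1, -0.0]
grip_width: 0.0359
grasp_force: 0.0
```

Call:
move_arm(
  motion=[
    [[0, 0, -20], 0, 36],
    [[0, 0, -40], 0, 36],
    [[0, 0, -60], 0, 60],
    [[0, 0, -70], 0, 85],
    [[0, 0, -70], 0, 85],
  ],
)

```text
t: 17.8
tcp_pos: [0.463, -0.0372, 0.1804]
orientation: [0.001, 0.131, 0.991, -0.0]
ft_force: [0.3, -0.1, -0.2]
grip_width: 0.0712
grasp_force: 0.0
```

```bash
python3 - <<'E'
from h import *
plan(.442,.362,.18,119.7,n=3)
E
```

```text
t17.80 tcp [ 0.463  -0.0372  0.1804] yaw 164.9 j7 1.17 w 71.2 f [ 0.3 -0.1 -0.2]
 [41,127,0], turn 15.1
 [73,112,0], turn 15.1
 [99,89,0], turn 15.1
```

Call:
move_arm(
  motion=[
    [[8, 25, 0], 3, 85],
    [[16, 51, 0], 6, 85],
    [[24, 76, 0], 9, 85],
    [[33, 102, 0], 12, 85],
    [[41, 127, 0], 15, 85],
  ],
)

```text
t: 18.22
tcp_pos: [0.4547, 0.0975, 0.1777]
orientation: [-0.001, 0.261, 0.965, -0.0]
ft_force: [-0.1, -0.2, 0.5]
grip_width: 0.085
grasp_force: 0.0
```

Call:
move_arm(
  motion=[
    [[15, 22, 0], 3, 85],
    [[29, 45, 0], 6, 85],
    [[44, 67, 0], 9, 85],
    [[58, 90, 0], 12, 85],
    [[73, 112, 0], 15, 85],
  ],
)

```text
t: 18.63
tcp_pos: [0.4479, 0.2308, 0.1775]
orientation: [-0.001, 0.384, 0.923, -0.0]
ft_force: [0.6, -0.4, -0.0]
grip_width: 0.0848
grasp_force: 0.0
```

Call:
move_arm(
  motion=[
    [[20, 18, 0], 3, 85],
    [[40, 36, 0], 6, 85],
    [[60, 54, 0], 9, 85],
    [[80, 72, 0], 12, 85],
    [[99, 89, 0], 15, 85],
  ],
)

```text
t: 19.05
tcp_pos: [0.4408, 0.3639, 0.1773]
orientation: [-0.0, 0.501, 0.865, -0.001]
ft_force: [0.7, 0.0, -0.2]
grip_width: 0.0849
grasp_force: 0.0
```

```bash
python3 - <<'E'
from h import *
m=avg("medium_beaker",[.4528,-.0756,.005],2);avg("medium_beaker_lug",[.463,-.036,.11],2);avg("large_beaker",[.4528,-.0756,0],2)
plan(.442,.362,-.011,119.7,n=1)
cv2.imwrite("pics/c6.png",cv2.resize(bot.capture("side")[130:330,190:350],(480,600),interpolation=cv2.INTER_CUBIC))
E
```

```text
medium_beaker [ 0.4492 -0.0738  0.0058] [0.0007 0.0018 0.0001] 2
medium_beaker_lug [ 0.4634 -0.0362  0.1098] [0.0005 0.0021 0.0012] 4
large_beaker [ 4.524e-01 -7.660e-02 -4.000e-04] [0.0015 0.0016 0.0022] 4
t20.25 tcp [0.4415 0.3627 0.1788] yaw 119.9 j7 -0.49 w 84.7 f [ 0.2 -0.3  0.2]
 [-1,0,190], turn 0.2
```

View pics/c6.png

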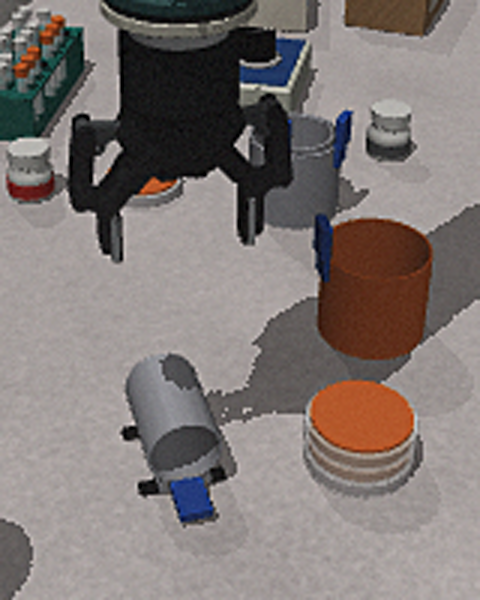

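The picture shows the medium beaker sitting inside the steel large one at (300,170), and the small beaker on the cradle at (175,410) with its lug low at (192,500). The gripper is lined up over it, so I go down.

Call:
move_arm(
  motion=[
    [[0, 0, 38], 0, 85],
    [[0, 0, 78], 0, 85],
    [[0, 0, 118], 0, 85],
    [[0, 0, 150], 0, 85],
    [[0, 0, 165], 0, 85],
  ],
  grip_force=20,
)

```text
t: 20.72
tcp_pos: [0.4398, 0.3613, 0.0098]
orientation: [-0.001, 0.5, 0.866, -0.002]
ft_force: [0.2, -0.1, -0.4]
grip_width: 0.0847
grasp_force: 0.0
```

Call:
move_arm(
  motion=[
    [[0, 0, 10], 0, 85],
    [[0, 0, 20], 0, 85],
    [[0, 0, 27], 0, 85],
    [[0, 0, 29], 0, 85],
    [[0, 0, 29], 0, 85],
  ],
)

```text
t: 21.13
tcp_pos: [0.4417, 0.3629, -0.0149]
orientation: [0.0, 0.5, 0.866, 0.0]
ft_force: [-1.3, -0.3, 0.1]
grip_width: 0.0849
grasp_force: 0.0
```

Call:
move_arm(
  motion=[
    [[0, 0, 0], 0, 65],
    [[0, 0, 0], 0, 58],
    [[0, 0, 0], 0, 55],
    [[0, 0, 0], 0, 55],
    [[0, 0, 0], 0, 55],
  ],
)

```text
t: 21.55
tcp_pos: [0.4417, 0.363, -0.0142]
orientation: [0.0, 0.5, 0.866, 0.0]
ft_force: [-3.5, -3.0, 10.3]
grip_width: 0.0604
grasp_force: 19.3
```

Call:
move_arm(
  motion=[
    [[0, 0, -10], 0, 55],
    [[0, 0, -25], 0, 55],
    [[0, 0, -45], 0, 55],
    [[0, 0, -65], 0, 55],
    [[0, 0, -80], 0, 55],
  ],
)

```text
t: 21.97
tcp_pos: [0.4418, 0.3633, 0.0679]
orientation: [0.0, 0.5, 0.866, 0.001]
ft_force: [0.4, 0.5, -1.2]
grip_width: 0.0606
grasp_force: 21.9
```

Call:
move_arm(
  motion=[
    [[0, 0, -20], 0, 55],
    [[0, 0, -40], 0, 55],
    [[0, 0, -55], 0, 55],
    [[0, 0, -60], 0, 55],
    [[0, 0, -60], 0, 55],
  ],
)

```text
t: 22.38
tcp_pos: [0.4421, 0.3632, 0.1268]
orientation: [0.001, 0.501, 0.866, 0.001]
ft_force: [-0.1, 0.1, -0.9]
grip_width: 0.06
grasp_force: 21.9
```

```bash
python3 - <<'E'
from h import *
b=avg("small_beaker",[.46,.33,.14],2);l=avg("small_beaker_lug",[.43,.383,.17],2)
plan(.442,.362,.12)
cv2.imwrite("pics/c7.png",cv2.resize(bot.capture("side")[130:330,170:330],(480,600),interpolation=cv2.INTER_CUBIC))
E
```

```text
small_beaker nan nan 0
small_beaker_lug [0.4314 0.382  0.1518] [0.0009 0.0014 0.0006] 2
t23.18 tcp [0.4415 0.3627 0.1248] yaw 119.9 j7 -0.53 w 60.2 f [ 0.6 -0.2 -0.9]
 [-1,0,5], turn 0.0
  return _methods._mean(a, axis=axis, dtype=dtype,
  ret = ret.dtype.type(ret / rcount)
  ret = _var(a, axis=axis, dtype=dtype, out=out, ddof=ddof,
  arrmean = um.true_divide(arrmean, div, out=arrmean,
  ret = ret.dtype.type(ret / rcount)
```

View pics/c7.png

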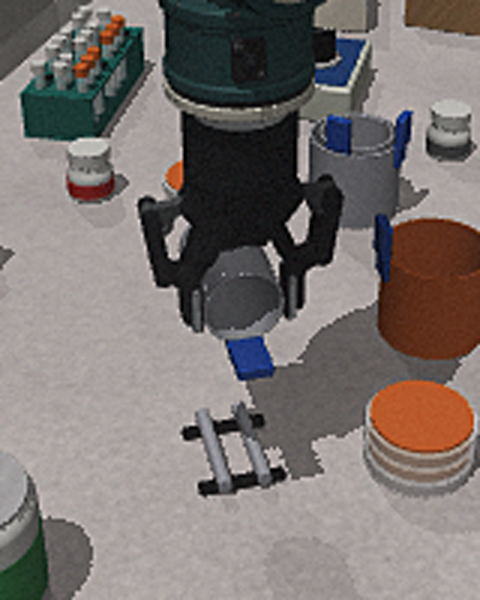

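The picture shows the beaker held level in the pads at (240,290) with the lug low at (250,357). It did not swing under its own weight at 20 N. I'll try quick vertical reversals to let it pivot bottom-down.

Call:
move_arm(
  motion=[
    [[0, 0, 40], 0, 55],
    [[0, 0, 0], 0, 55],
    [[0, 0, 40], 0, 55],
    [[0, 0, 0], 0, 55],
    [[0, 0, 0], 0, 55],
  ],
  grip_force=20,
)

```text
t: 23.65
tcp_pos: [0.4415, 0.3639, 0.126]
orientation: [-0.001, 0.5, 0.866, -0.0]
ft_force: [0.4, 1.4, 2.6]
grip_width: 0.0604
grasp_force: 23.3
```

```bash
python3 -W ignore - <<'E'
from h import *
l=avg("small_beaker_lug",[.44,.363,.16],1)
for c in("top","side"): print([(np.round(d["xyz"],3).tolist(),round(d["conf"],2)) for d in bot.mark_of(c,"small_beaker")+bot.boxes_of(c,"small_beaker")])
plan(.442,.362,.12)
E
```

```text
small_beaker_lug [0.4273 0.385  0.1552] [0. 0. 0.] 1
[([0.482, 0.291, 0.182], 0.47)]
[([0.483, 0.295, 0.179], 0.76), ([0.441, 0.353, 0.163], 0.79)]
t24.05 tcp [0.4414 0.3626 0.1248] yaw 119.9 j7 -0.53 w 60.0 f [ 0.2 -0.  -1.1]
 [-1,0,5], turn 0.0
```

Call:
move_arm(
  motion=[
    [[0, 0, 35], 0, 55],
    [[0, 0, 70], 0, 55],
    [[0, 0, 100], 0, 55],
    [[0, 0, 120], 0, 55],
    [[0, 0, 128], 0, 55],
  ],
)

```text
t: 24.47
tcp_pos: [0.4401, 0.3616, -0.006]
orientation: [-0.001, 0.5, 0.866, -0.002]
ft_force: [-0.2, 0.4, -1.5]
grip_width: 0.0601
grasp_force: 23.3
```

Call:
move_arm(
  motion=[
    [[0, 0, 5], 0, 55],
    [[0, 0, 10], 0, 55],
    [[0, 0, 11], 0, 55],
    [[0, 0, 11], 0, 70],
    [[0, 0, 11], 0, 80],
  ],
)

```text
t: 24.88
tcp_pos: [0.442, 0.363, -0.0133]
orientation: [0.0, 0.501, 0.866, 0.001]
ft_force: [-0.6, 0.3, -0.6]
grip_width: 0.0796
grasp_force: 0.0
```

Call:
move_arm(
  motion=[
    [[0, 0, 0], 0, 80],
    [[5, 0, -3], 0, 80],
    [[9, 0, -6], 0, 80],
    [[9, 0, -6], 0, 80],
    [[9, 0, -6], 0, 80],
  ],
)

```text
t: 25.3
tcp_pos: [0.4368, 0.3711, -0.0078]
orientation: [0.0, 0.5, 0.866, 0.0]
ft_force: [0.5, 0.4, 0.4]
grip_width: 0.0799
grasp_force: 0.0
```

```bash
python3 -W ignore - <<'E'
from h import *
l=avg("small_beaker_lug",[.43,.383,.013],2);b=avg("small_beaker",[.482,.291,.044],2)
plan(.442,.362,-.008)
p=np.array(bot.sense()["tcp_pos"]);d=np.array([-.4955,.8686]);print("u from lug",103+(p-l)[:2]@d*1000,"from origin",(p-b)[:2]@d*1000)
E
```

```text
small_beaker_lug [0.4296 0.3826 0.0123] [0.0002 0.0015 0.0003] 2
small_beaker [0.4828 0.2909 0.044 ] [0.0025 0.0013 0.0011] 2
t26.10 tcp [ 0.437   0.3705 -0.0082] yaw 119.9 j7 -0.67 w 80.1 f [-0.6  0.7 -0.2]
 [-10,0,-0], turn 0.0
u from lug 88.79145602648482 from origin 91.91431102648478
```

Call:
move_arm(
  motion=[
    [[0, 0, 0], 0, 62],
    [[0, 0, 0], 0, 57],
    [[0, 0, 0], 0, 55],
    [[0, 0, 0], 0, 55],
    [[0, 0, -8], 0, 55],
  ],
)

```text
t: 26.52
tcp_pos: [0.4364, 0.3701, -0.0009]
orientation: [-0.0, 0.5, 0.866, -0.001]
ft_force: [-0.7, -0.7, -1.5]
grip_width: 0.0601
grasp_force: 21.8
```

Call:
move_arm(
  motion=[
    [[0, 0, -20], 0, 55],
    [[0, 0, -45], 0, 55],
    [[0, 0, -75], 0, 55],
    [[0, 0, -100], 0, 55],
    [[0, 0, -115], 0, 55],
  ],
)

```text
t: 26.93
tcp_pos: [0.4374, 0.3713, 0.118]
orientation: [0.0, 0.5, 0.866, 0.001]
ft_force: [0.6, 1.0, -0.4]
grip_width: 0.0599
grasp_force: 22.0
```

```bash
python3 -W ignore - <<'E'
from h import *
for c in("top","side"):
    bot.capture(c)
    print([(np.round(d["xyz"],3).tolist(),round(d["conf"],2)) for d in bot.mark_of(c,"small_beaker_lug")+bot.mark_of(c,"small_beaker")])
plan(.442,.362,.12)
E
```

```text
[([0.449, -0.076, 0.006], 0.45), ([0.48, 0.294, 0.17], 0.55)]
[([0.432, 0.385, 0.139], 0.6), ([0.481, 0.294, 0.164], 0.82)]
t27.23 tcp [0.4366 0.3701 0.114 ] yaw 119.9 j7 -0.56 w 59.4 f [-0.4  0.1 -0.9]
 [-10,1,-6], turn 0.0
```

Gravity is not enough, since the beaker stays level in the grip. Instead I'll pivot it by pressing its bottom face against the top edge of the fixed console, away from the key, and then stand it on the bench.

```bash
python3 - <<'E'
from h import *
plan(.595,-.148,.15,92.3,n=3)
E
```

```text
t27.23 tcp [0.4366 0.3701 0.114 ] yaw 119.9 j7 -0.56 w 59.4 f [-0.4  0.1 -0.9]
 [-176,-40,-12], turn 9.2
 [-180,-12,-12], turn 9.2
 [-180,17,-12], turn 9.2
```

Call:
move_arm(
  motion=[
    [[-12, -3, -12], 1, 55],
    [[-36, -8, -24], 2, 55],
    [[-68, -15, -36], 4, 55],
    [[-104, -24, -36], 6, 55],
    [[-141, -32, -36], 8, 55],
  ],
  grip_force=35,
)

```text
t: 27.65
tcp_pos: [0.4794, 0.2313, 0.1505]
orientation: [-0.0, 0.56, 0.829, -0.0]
ft_force: [0.5, -0.1, -1.3]
grip_width: 0.0586
grasp_force: 37.7
```

Call:
move_arm(
  motion=[
    [[-36, -4, 0], 2, 55],
    [[-72, -8, 0], 4, 55],
    [[-108, -12, 0], 6, 55],
    [[-144, -14, 0], 8, 55],
    [[-180, -16, 0], 10, 55],
  ],
)

```text
t: 28.07
tcp_pos: [0.5318, 0.0576, 0.15]
orientation: [-0.001, 0.63, 0.776, -0.0]
ft_force: [1.0, 0.9, -0.3]
grip_width: 0.059
grasp_force: 37.7
```

```bash
python3 - <<'E'
from h import *
plan(.595,-.148,.15,92.3,n=2)
E
```

```text
t28.07 tcp [0.5318 0.0576 0.15  ] yaw 101.9 j7 -0.17 w 59.0 f [ 1.   0.9 -0.3]
 [-107,10,0], turn 4.8
 [-106,19,0], turn 4.8
```

Call:
move_arm(
  motion=[
    [[-32, 3, 0], 2, 55],
    [[-64, 6, 0], 4, 55],
    [[-96, 10, 0], 6, 55],
    [[-128, 13, 0], 8, 55],
    [[-160, 18, 0], 9.6, 55],
  ],
)

```text
t: 28.48
tcp_pos: [0.5823, -0.095, 0.1497]
orientation: [-0.001, 0.693, 0.721, -0.001]
ft_force: [0.3, 1.0, -1.0]
grip_width: 0.0591
grasp_force: 37.7
```

```bash
python3 -W ignore - <<'E'
from h import *
for c in("side","top"):
    bot.capture(c)
    print([(np.round(d["xyz"],3).tolist(),round(d["conf"],2)) for l in("small_beaker","small_beaker_lug") for d in bot.mark_of(c,l)])
plan(.595,-.148,.02,92.3,n=1)
E
```

```text
[([0.59, -0.188, 0.197], 0.73), ([0.451, -0.08, 0.002], 0.67), ([0.582, -0.079, 0.172], 0.94), ([0.312, 0.287, 0.001], 0.47)]
[([0.582, -0.08, 0.166], 0.41)]
t28.78 tcp [ 0.5823 -0.0922  0.1501] yaw 92.4 j7 -0.05 w 59.0 f [0.4 1.  0.4]
 [-56,10,130], turn 0.1
```

Call:
move_arm(
  motion=[
    [[-20, 4, 5], 0, 55],
    [[-42, 8, 20], 0, 55],
    [[-56, 10, 45], 0, 55],
    [[-56, 10, 80], 0, 55],
    [[-56, 10, 110], 0, 55],
  ],
)

```text
t: 29.2
tcp_pos: [0.5947, -0.1487, 0.0392]
orientation: [-0.0, 0.692, 0.722, 0.0]
ft_force: [0.5, 1.0, -0.9]
grip_width: 0.0589
grasp_force: 37.8
```

Call:
move_arm(
  motion=[
    [[0, 0, 15], 0, 55],
    [[0, 0, 20], 0, 55],
    [[0, 0, 20], 0, 55],
    [[-2, 0, 20], 0, 55],
    [[-4, 0, 20], 0, 55],
  ],
)

```text
t: 29.62
tcp_pos: [0.5961, -0.1527, 0.0223]
orientation: [0.001, 0.692, 0.722, 0.0]
ft_force: [0.0, -0.4, -0.4]
grip_width: 0.0592
grasp_force: 37.9
```

```bash
python3 -W ignore - <<'E'
from h import *
plan(.595,-.165,.02,92.3,n=1);s=bot.sense();print(s["ft_force"])
E
```

```text
t29.62 tcp [ 0.5961 -0.1527  0.0223] yaw 92.4 j7 -0.03 w 59.2 f [ 0.  -0.4 -0.4]
 [-12,-2,2], turn 0.1
[ 0.0469519  -0.43496843 -0.42106896]
```

Call:
move_arm(
  motion=[
    [[-3, 0, 1], 0, 55],
    [[-6, 0, 1], 0, 55],
    [[-9, 0, 1], 0, 55],
    [[-12, 0, 1], 0, 55],
    [[-12, 0, 1], 0, 55],
  ],
  grip_force=20,
)

```text
t: 30.03
tcp_pos: [0.5957, -0.1659, 0.0199]
orientation: [0.0, 0.693, 0.721, -0.0]
ft_force: [0.8, 0.2, -0.7]
grip_width: 0.0588
grasp_force: 37.9
```

Call:
move_arm(
  motion=[
    [[-2, 0, 0], 0, 55],
    [[-4, 0, 0], 0, 55],
    [[-4, 0, 0], 0, 55],
    [[-4, 0, 0], 0, 55],
    [[-4, 0, 0], 0, 55],
  ],
)

```text
t: 30.45
tcp_pos: [0.5959, -0.1665, 0.0197]
orientation: [-0.001, 0.692, 0.722, 0.001]
ft_force: [-2.1, 10.3, 2.3]
grip_width: 0.0587
grasp_force: 38.3
```

Call:
move_arm(
  motion=[
    [[-3, 0, -7], 0, 55],
    [[-6, 0, -14], 0, 55],
    [[-10, 0, -21], 0, 55],
    [[-14, 0, -27], 0, 55],
    [[-18, 0, -32], 0, 55],
  ],
)

```text
t: 30.87
tcp_pos: [0.5972, -0.1854, 0.0525]
orientation: [-0.0, 0.692, 0.722, 0.001]
ft_force: [-0.3, 5.7, 1.8]
grip_width: 0.0585
grasp_force: 42.7
```

```bash
python3 -W ignore - <<'E'
from h import *
for c in("side","top"):
    bot.capture(c)
    print([(np.round(d["xyz"],3).tolist(),round(d["conf"],2)) for l in("small_beaker","small_beaker_lug") for d in bot.mark_of(c,l)])
plan(.595,-.148,.02,92.3,n=1);print(bot.sense()["grasp_force"])
E
```

```text
[([0.599, -0.265, 0.064], 0.6), ([0.596, -0.159, 0.087], 0.62)]
[([0.596, -0.157, 0.086], 0.56)]
t31.17 tcp [ 0.5973 -0.1852  0.0522] yaw 92.4 j7 0.05 w 59.0 f [0.8 7.3 3.1]
 [37,-1,32], turn 0.1
43.104626275599
```

It works: origin and lug now show a 29° tilt, mouth going up. I continue the arc.

Call:
move_arm(
  motion=[
    [[-8, 0, -7], 0, 55],
    [[-16, 0, -13], 0, 55],
    [[-24, 0, -17], 0, 55],
    [[-32, 0, -20], 0, 55],
    [[-41, 0, -23], 0, 55],
  ],
)

```text
t: 31.58
tcp_pos: [0.5997, -0.2259, 0.0762]
orientation: [0.0, 0.692, 0.722, 0.001]
ft_force: [1.3, 6.8, 10.0]
grip_width: 0.0588
grasp_force: 50.2
```

```bash
python3 -W ignore - <<'E'
from h import *
for c in("side","top"):
    bot.capture(c)
    print([(np.round(d["xyz"],3).tolist(),round(d["conf"],2)) for l in("small_beaker","small_beaker_lug") for d in bot.mark_of(c,l)])
plan(.595,-.148,.02,92.3,n=1);print(bot.sense()["grasp_force"])
E
```

```text
[([0.601, -0.268, 0.059], 0.74), ([0.599, -0.188, 0.133], 0.85)]
[([0.602, -0.277, 0.06], 0.46), ([0.597, -0.191, 0.133], 0.52)]
t31.88 tcp [ 0.5998 -0.2264  0.0762] yaw 92.4 j7 0.12 w 58.9 f [ 0.1  6.8 13.7]
 [79,-1,56], turn 0.1
50.839140973985195
```

Call:
move_arm(
  motion=[
    [[-8, 0, -2], 0, 55],
    [[-16, 0, -3], 0, 55],
    [[-24, 0, -4], 0, 55],
    [[-32, 0, -3.5], 0, 55],
    [[-41, 0, -2], 0, 55],
  ],
)

```text
t: 32.3
tcp_pos: [0.6013, -0.2685, 0.0782]
orientation: [0.001, 0.692, 0.722, 0.001]
ft_force: [-0.1, 1.9, 10.2]
grip_width: 0.0588
grasp_force: 50.8
```

```bash
python3 -W ignore - <<'E'
from h import *
for c in("side","top"):
    bot.capture(c)
    print([(np.round(d["xyz"],3).tolist(),round(d["conf"],2)) for l in("small_beaker","small_beaker_lug") for d in bot.mark_of(c,l)])
plan(.585,-.185,.15,92.3,n=1);print(bot.sense()["grasp_force"])
E
```

```text
[([0.599, -0.276, 0.051], 0.55), ([0.602, -0.236, 0.153], 0.44), ([0.6, -0.237, 0.153], 0.61)]
[([0.6, -0.279, 0.055], 0.46), ([0.601, -0.238, 0.152], 0.74), ([0.56, -0.334, 0.083], 0.17)]
t32.60 tcp [ 0.6012 -0.2689  0.0781] yaw 92.4 j7 0.19 w 59.3 f [ 0.7  0.1 11. ]
 [84,-13,-72], turn 0.1
51.06429297477007
```

Call:
move_arm(
  motion=[
    [[0, 0, -12], 0, 55],
    [[0, 0, -25], 0, 55],
    [[20, -4, -30], 0, 55],
    [[50, -8, -30], 0, 55],
    [[80, -13, -28], 0, 55],
  ],
)

```text
t: 33.02
tcp_pos: [0.5839, -0.1892, 0.1065]
orientation: [0.001, 0.693, 0.721, 0.0]
ft_force: [0.6, 0.0, -0.2]
grip_width: 0.059
grasp_force: 50.0
```

Call:
move_arm(
  motion=[
    [[4, 0, 15], 0, 55],
    [[4, 0, 35], 0, 55],
    [[4, 0, 50], 0, 55],
    [[4, 0, 62], 0, 55],
    [[4, 0, 68], 0, 55],
  ],
)

```text
t: 33.43
tcp_pos: [0.5831, -0.1854, 0.0361]
orientation: [-0.0, 0.693, 0.721, -0.0]
ft_force: [-0.0, 0.7, -0.8]
grip_width: 0.0587
grasp_force: 50.0
```

```bash
python3 -W ignore - <<'E'
from h import *
for c in("side","top"):
    bot.capture(c)
    print([(np.round(d["xyz"],3).tolist(),round(d["conf"],2)) for l in("small_beaker","small_beaker_lug") for d in bot.mark_of(c,l)])
plan(.585,-.185,.025,92.3,n=1);print(bot.sense()["grasp_force"])
E
```

```text
[([0.585, -0.197, 0.01], 0.84), ([0.584, -0.152, 0.108], 0.71)]
[([0.58, -0.198, 0.012], 0.64), ([0.584, -0.152, 0.11], 0.47)]
t33.73 tcp [ 0.5841 -0.1856  0.0378] yaw 92.3 j7 0.04 w 59.0 f [ 0.2  0.3 -0.1]
 [1,1,13], turn 0.0
50.01116864383221
```

Call:
move_arm(
  motion=[
    [[0, 0, 2], 0, 55],
    [[0, 0, 4], 0, 55],
    [[0, 0, 6], 0, 55],
    [[0, 0, 8], 0, 55],
    [[0, 0, 8], 0, 55],
  ],
)

```text
t: 34.15
tcp_pos: [0.5838, -0.1865, 0.0294]
orientation: [0.001, 0.693, 0.721, -0.0]
ft_force: [-2.9, -2.0, 11.8]
grip_width: 0.0593
grasp_force: 51.1
```

Call:
move_arm(
  motion=[
    [[0, 0, 1], 0, 55],
    [[0, 0, 2], 0, 55],
    [[0, 0, 3], 0, 55],
    [[0, 0, 3], 0, 55],
    [[0, 0, 3], 0, 55],
  ],
)

```text
t: 34.57
tcp_pos: [0.5842, -0.1885, 0.0285]
orientation: [0.002, 0.693, 0.721, -0.001]
ft_force: [-12.7, -10.7, 42.2]
grip_width: 0.0591
grasp_force: 53.9
```

Call:
move_arm(
  motion=[
    [[0, 0, -2], 0, 55],
    [[0, 0, -3.5], 0, 55],
    [[0, 0, -3.5], 0, 65],
    [[0, 0, -3.5], 0, 80],
    [[0, 0, -3.5], 0, 85],
  ],
)

```text
t: 34.98
tcp_pos: [0.5834, -0.1852, 0.029]
orientation: [-0.0, 0.692, 0.721, -0.0]
ft_force: [0.5, -0.7, -0.0]
grip_width: 0.0845
grasp_force: 0.0
```

Call:
move_arm(
  motion=[
    [[0, 0, 0], 0, 85],
    [[0, 0, -25], 0, 85],
    [[0, 0, -60], 0, 85],
    [[0, 0, -95], 0, 85],
    [[0, 0, -115], 0, 85],
  ],
)

```text
t: 35.4
tcp_pos: [0.5845, -0.1854, 0.1477]
orientation: [0.001, 0.692, 0.722, 0.001]
ft_force: [0.1, -0.6, 0.5]
grip_width: 0.0849
grasp_force: 0.0
```

```bash
python3 -W ignore - <<'E'
from h import *
b=avg("small_beaker",[.584,-.19,.0],3);l=avg("small_beaker_lug",[.584,-.155,.105],3)
m=avg("medium_beaker",[.452,-.076,.005],2);ml=avg("medium_beaker_lug",[.463,-.036,.11],2);avg("large_beaker",[.453,-.076,0],2)
v=l-b;az=np.degrees(np.arctan2(v[1],v[0]));print("az",az,np.hypot(v[0],v[1]),v[2])
plan(l[0],l[1],.066,az+90,n=1)
plan(l[0],l[1],.066,turn=0)
E
```

```text
small_beaker [ 0.583  -0.1977  0.0015] [0.0011 0.0028 0.002 ] 6
small_beaker_lug [ 0.5844 -0.1632  0.1037] [0.0006 0.0006 0.0008] 6
medium_beaker [ 0.4493 -0.0757  0.0027] [0.0007 0.001  0.0033] 3
medium_beaker_lug [ 0.4627 -0.0365  0.1108] [0.002  0.0016 0.0012] 4
large_beaker [ 4.526e-01 -7.740e-02 -3.000e-04] [0.0004 0.0009 0.0026] 4
az 87.53926185090198 0.034548524650924756 0.10218333333333333
t37.80 tcp [ 0.5835 -0.1854  0.1443] yaw 92.3 j7 0.10 w 85.0 f [-0.2 -0.1  0.1]
 [22,2,78], turn -85.2
t37.80 tcp [ 0.5835 -0.1854  0.1443] yaw 92.3 j7 0.10 w 85.0 f [-0.2 -0.1  0.1]
 [22,2,78], turn 0.0
```

Call:
move_arm(
  motion=[
    [[5, 0, 0], -7, 70],
    [[10, 1, 0], -14, 55],
    [[15, 2, 0], -21, 40],
    [[22, 2, 0], -28, 36],
    [[22, 2, 0], -35, 36],
  ],
  grip_force=90,
)

```text
t: 38.22
tcp_pos: [0.5848, -0.1619, 0.1444]
orientation: [-0.0, 0.44, 0.898, 0.0]
ft_force: [0.7, 0.2, -1.2]
grip_width: 0.0364
grasp_force: 0.0
```

Call:
move_arm(
  motion=[
    [[0, 0, 0], -7, 36],
    [[0, 0, 0], -14, 36],
    [[0, 0, 0], -21, 36],
    [[0, 0, 0], -28, 36],
    [[0, 0, 0], -35, 36],
  ],
)

```text
t: 38.63
tcp_pos: [0.5846, -0.1634, 0.1443]
orientation: [0.0, 0.151, 0.989, -0.0]
ft_force: [-0.1, -0.3, 0.1]
grip_width: 0.036
grasp_force: 0.0
```

Call:
move_arm(
  motion=[
    [[0, 0, 0], -7, 36],
    [[0, 0, 0], -14, 36],
    [[0, 0, 0], -18, 36],
    [[0, 0, 0], -18, 36],
    [[0, 0, 0], -18, 36],
  ],
)

```text
t: 39.05
tcp_pos: [0.5845, -0.1634, 0.1442]
orientation: [-0.0, -0.002, 1.0, 0.0]
ft_force: [0.0, -0.5, -0.8]
grip_width: 0.0363
grasp_force: 0.0
```

```bash
python3 -W ignore - <<'E'
from h import *
plan(.5844,-.1632,.061,180,n=1)
E
```

```text
t39.05 tcp [ 0.5845 -0.1634  0.1442] yaw -179.8 j7 1.44 w 36.3 f [ 0.  -0.5 -0.8]
 [0,0,83], turn 0.2
```

Call:
move_arm(
  motion=[
    [[0, 0, 25], 0, 36],
    [[0, 0, 50], 0, 36],
    [[0, 0, 70], 0, 36],
    [[0, 0, 80], 0, 36],
    [[0, 0, 82], 0, 36],
  ],
)

```text
t: 39.47
tcp_pos: [0.5838, -0.1631, 0.0607]
orientation: [-0.001, -0.002, 1.0, 0.0]
ft_force: [0.2, -0.1, -0.0]
grip_width: 0.0357
grasp_force: 0.0
```

Call:
move_arm(
  motion=[
    [[0, 0, 0], 0, 20],
    [[0, 0, 0], 0, 10],
    [[0, 0, 0], 0, 5],
    [[0, 0, 0], 0, 5],
    [[0, 0, 0], 0, 5],
  ],
)

```text
t: 39.88
tcp_pos: [0.5854, -0.1633, 0.0635]
orientation: [0.001, -0.003, 1.0, -0.0]
ft_force: [-0.4, 1.2, 8.0]
grip_width: 0.0078
grasp_force: 89.5
```

Call:
move_arm(
  motion=[
    [[0, 0, -10], 0, 5],
    [[0, 0, -30], 0, 5],
    [[0, 0, -60], 0, 5],
    [[0, 0, -90], 0, 5],
    [[0, 0, -115], 0, 5],
  ],
)

```text
t: 40.3
tcp_pos: [0.5848, -0.1632, 0.1802]
orientation: [0.001, -0.003, 1.0, -0.0]
ft_force: [-0.2, -0.5, -0.2]
grip_width: 0.0075
grasp_force: 88.2
```

```bash
python3 -W ignore - <<'E'
from h import *
b=avg("small_beaker",[.584,-.195,.11],2);l=avg("small_beaker_lug",[.584,-.16,.22],2)
v=l-b;print("az",np.degrees(np.arctan2(v[1],v[0])),np.hypot(v[0],v[1]),v[2])
plan(.584,-.162,.18);print(bot.sense()["grasp_force"])
E
```

```text
small_beaker [ 0.5826 -0.198   0.1181] [0.0026 0.0023 0.0061] 4
small_beaker_lug [ 0.583  -0.163   0.2184] [0.0017 0.0013 0.0008] 4
az 89.3870157616967 0.03505200600536294 0.100275
t41.10 tcp [ 0.5846 -0.1633  0.1772] yaw -179.7 j7 1.46 w 7.6 f [-0.  -0.  -0.1]
 [1,1,-3], turn 0.0
88.30638885498047
```

```bash
python3 -W ignore - <<'E'
from h import *
plan(.4783,-.0921,.215,turn=120,n=4)
E
```

```text
t41.10 tcp [ 0.5846 -0.1633  0.1772] yaw -179.7 j7 1.46 w 7.6 f [-0.  -0.  -0.1]
 [26,18,-9], turn 30.0
 [32,2,-9], turn 30.0
 [29,-14,-9], turn 30.0
 [18,-26,-9], turn 30.0
```

Call:
move_arm(
  motion=[
    [[0, 0, -15], 6, 5],
    [[6, 4, -28], 12, 5],
    [[13, 9, -36], 18, 5],
    [[20, 14, -36], 24, 5],
    [[26, 18, -36], 30, 5],
  ],
)

```text
t: 41.52
tcp_pos: [0.5584, -0.1451, 0.2138]
orientation: [0.0, 0.258, 0.966, -0.0]
ft_force: [1.3, 1.0, -0.6]
grip_width: 0.0076
grasp_force: 88.3
```

Call:
move_arm(
  motion=[
    [[6, 0, 0], 6, 5],
    [[13, 1, 0], 12, 5],
    [[19, 1, 0], 18, 5],
    [[26, 2, 0], 24, 5],
    [[32, 2, 0], 30, 5],
  ],
)

```text
t: 41.93
tcp_pos: [0.5314, -0.1275, 0.2133]
orientation: [0.0, 0.5, 0.866, 0.0]
ft_force: [-0.2, -0.3, -1.3]
grip_width: 0.0081
grasp_force: 88.3
```

Call:
move_arm(
  motion=[
    [[6, -3, 0], 6, 5],
    [[12, -6, 0], 12, 5],
    [[17, -8, 0], 18, 5],
    [[23, -11, 0], 24, 5],
    [[29, -14, 0], 30, 5],
  ],
)

```text
t: 42.35
tcp_pos: [0.5048, -0.1097, 0.2133]
orientation: [0.0, 0.707, 0.707, 0.0]
ft_force: [-0.3, -0.0, -0.4]
grip_width: 0.0077
grasp_force: 88.3
```

Call:
move_arm(
  motion=[
    [[4, -5, 0], 6, 5],
    [[7, -10, 0], 12, 5],
    [[11, -16, 0], 18, 5],
    [[15, -21, 0], 24, 5],
    [[18, -26, 0], 30, 5],
  ],
)

```text
t: 42.77
tcp_pos: [0.4786, -0.0917, 0.2134]
orientation: [0.0, 0.866, 0.501, 0.0]
ft_force: [1.1, 0.1, -1.2]
grip_width: 0.0075
grasp_force: 88.3
```

```bash
python3 -W ignore - <<'E'
from h import *
plan(.4783,-.0921,.184,60.3)
b=avg("small_beaker",[.4505,-.076,.15],2);l=avg("small_beaker_lug",[.478,-.092,.255],2)
m=avg("medium_beaker",[.4505,-.076,.005],2);avg("medium_beaker_lug",[.463,-.036,.11],2)
cv2.imwrite("pics/c8.png",cv2.resize(bot.capture("side")[110:230,240:360],(600,600),interpolation=cv2.INTER_CUBIC))
E
```

```text
t42.77 tcp [ 0.4786 -0.0917  0.2134] yaw 60.1 j7 -0.50 w 7.5 f [ 1.1  0.1 -1.2]
 [-0,-0,29], turn -0.2
small_beaker [ 0.4524 -0.0784  0.15  ] [0.0009 0.0002 0.0026] 4
small_beaker_lug [ 0.4812 -0.091   0.254 ] [0.0005 0.0014 0.001 ] 4
medium_beaker [ 0.4479 -0.0756  0.0038] [0.0007 0.0009 0.0024] 2
medium_beaker_lug [ 0.4644 -0.0354  0.1105] [0.0016 0.001  0.0006] 4
```

View pics/c8.png

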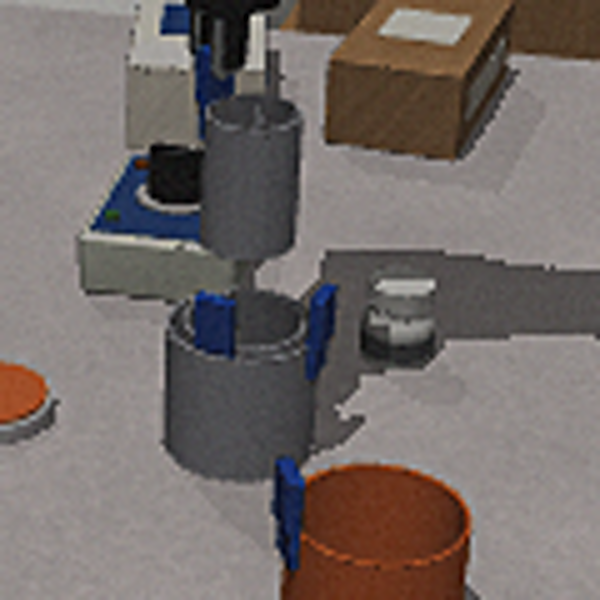

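The small beaker hangs upright at (250,180), over the nested medium beaker whose mouth is at (245,320). Their centres line up, so I lower it.

Call:
move_arm(
  motion=[
    [[0.5, -1, 10], 0, 5],
    [[0.5, -1, 25], 0, 5],
    [[0.5, -1, 42], 0, 5],
    [[0.5, -1, 56], 0, 5],
    [[0.5, -1, 64], 0, 5],
  ],
)

```text
t: 44.83
tcp_pos: [0.4773, -0.0909, 0.1472]
orientation: [-0.001, 0.864, 0.503, -0.001]
ft_force: [-0.1, 0.2, -0.6]
grip_width: 0.0075
grasp_force: 88.2
```

Call:
move_arm(
  motion=[
    [[0, 0, 5], 0, 5],
    [[0, 0, 10], 0, 5],
    [[0, 0, 15], 0, 5],
    [[0, 0, 20], 0, 5],
    [[0, 0, 20], 0, 5],
  ],
)

```text
t: 45.25
tcp_pos: [0.478, -0.0912, 0.1286]
orientation: [-0.0, 0.865, 0.503, -0.0]
ft_force: [0.2, 1.3, -0.9]
grip_width: 0.0079
grasp_force: 88.2
```

Call:
move_arm(
  motion=[
    [[0, 0, 9], 0, 5],
    [[0, 0, 18], 0, 5],
    [[0, 0, 27], 0, 5],
    [[0, 0, 36], 0, 5],
    [[0, 0, 42], 0, 5],
  ],
)

```text
t: 45.67
tcp_pos: [0.4778, -0.0911, 0.0859]
orientation: [-0.0, 0.865, 0.503, -0.0]
ft_force: [-0.6, 0.2, -0.9]
grip_width: 0.0081
grasp_force: 88.3
```

Call:
move_arm(
  motion=[
    [[0, 0, 3], 0, 5],
    [[0, 0, 6], 0, 5],
    [[0, 0, 8], 0, 5],
    [[0, 0, 9], 0, 5],
    [[0, 0, 9], 0, 5],
  ],
)

```text
t: 46.08
tcp_pos: [0.4783, -0.0912, 0.0783]
orientation: [0.0, 0.865, 0.503, 0.0]
ft_force: [-0.3, -0.6, -0.3]
grip_width: 0.0084
grasp_force: 88.3
```

Call:
move_arm(
  motion=[
    [[0, 0, 1], 0, 5],
    [[0, 0, 2], 0, 5],
    [[0, 0, 3], 0, 5],
    [[0, 0, 4], 0, 5],
    [[0, 0, 4], 0, 5],
  ],
)

```text
t: 46.5
tcp_pos: [0.4781, -0.0912, 0.0741]
orientation: [-0.0, 0.865, 0.503, -0.0]
ft_force: [-0.8, -0.6, -1.3]
grip_width: 0.0077
grasp_force: 88.3
```

Call:
move_arm(
  motion=[
    [[0, 0, 0.5], 0, 5],
    [[0, 0, 1], 0, 5],
    [[0, 0, 1], 0, 5],
    [[0, 0, 1], 0, 5],
    [[0, 0, 1], 0, 5],
  ],
)

```text
t: 46.92
tcp_pos: [0.4785, -0.0912, 0.0735]
orientation: [0.0, 0.865, 0.503, 0.0]
ft_force: [1.4, 0.5, 4.8]
grip_width: 0.0079
grasp_force: 88.8
```

Contact at the expected height (4.8 N). I release, rise, and check.

Call:
move_arm(
  motion=[
    [[0, 0, 0], 0, 15],
    [[0, 0, 0], 0, 28],
    [[0, 0, 0], 0, 34],
    [[0, 0, 0], 0, 34],
    [[0, 0, -10], 0, 34],
  ],
)

```text
t: 47.33
tcp_pos: [0.4772, -0.091, 0.0823]
orientation: [-0.001, 0.865, 0.503, -0.001]
ft_force: [-0.9, -0.2, -1.6]
grip_width: 0.0341
grasp_force: 0.0
```

Call:
move_arm(
  motion=[
    [[0, 0, -20], 0, 34],
    [[0, 0, -45], 0, 34],
    [[0, 0, -70], 0, 34],
    [[0, 0, -90], 0, 34],
    [[0, 0, -90], 0, 34],
  ],
)

```text
t: 47.75
tcp_pos: [0.48, -0.0913, 0.1776]
orientation: [0.002, 0.864, 0.503, 0.002]
ft_force: [0.3, -0.3, 0.3]
grip_width: 0.0338
grasp_force: 0.0
```

```bash
python3 -W ignore - <<'E'
from h import *
b=avg("small_beaker",[.4505,-.076,.01],2);avg("small_beaker_lug",[.478,-.092,.113],2)
avg("medium_beaker_lug",[.463,-.036,.11],2);avg("large_beaker",[.453,-.076,0],2)
k=avg("call_key_grip",[.558,-.337,.081],2)
plan(.5572,-.3366,.17,92.3,n=2);plan(.5572,-.3366,.17,92.3-180,mod=360,n=2)
E
```

```text
small_beaker [ 0.4518 -0.0776  0.0105] [0.0015 0.0013 0.0051] 3
small_beaker_lug [ 0.4807 -0.0896  0.1141] [0.0014 0.0024 0.0014] 4
medium_beaker_lug [ 0.4641 -0.0354  0.111 ] [0.0021 0.0009 0.0009] 4
large_beaker [ 0.452  -0.0766 -0.0011] [0.0014 0.003  0.0025] 4
call_key_grip [ 0.5586 -0.3368  0.0802] [0.0014 0.0011 0.0013] 4
t49.75 tcp [ 0.4782 -0.0912  0.1732] yaw 60.3 j7 -0.52 w 34.1 f [0.3 0.6 0.4]
 [-87,95,2], turn -16.0
 [-110,67,2], turn -16.0
t49.75 tcp [ 0.4782 -0.0912  0.1732] yaw 60.3 j7 -0.52 w 34.1 f [0.3 0.6 0.4]
 [-87,95,2], turn 74.0
 [67,110,2], turn 74.0
```

The nest is complete: small origin at z 0.0105, axes within about 2 mm of each other. Next is the key. Its bar lies along yaw 2.3°, so I grip across its thickness.

```bash
python3 -W ignore - <<'E'
from h import *
plan(.558,-.337,.15,2.3,n=2)
E
```

```text
t49.75 tcp [ 0.4782 -0.0912  0.1732] yaw 60.3 j7 -0.52 w 34.1 f [0.3 0.6 0.4]
 [-87,95,12], turn 29.0
 [-30,126,12], turn 29.0
```

Call:
move_arm(
  motion=[
    [[-17, 19, 0], 6, 40],
    [[-35, 38, 0], 12, 40],
    [[-52, 57, 0], 18, 40],
    [[-70, 76, 0], 24, 40],
    [[-87, 95, 2], 29, 40],
  ],
  grip_force=60,
)

```text
t: 50.17
tcp_pos: [0.5181, -0.2153, 0.1715]
orientation: [0.0, 0.964, 0.267, 0.0]
ft_force: [1.0, 0.8, -0.4]
grip_width: 0.0399
grasp_force: 0.0
```

Call:
move_arm(
  motion=[
    [[-6, 25, 4], 6, 40],
    [[-12, 50, 8], 12, 40],
    [[-18, 76, 12], 18, 40],
    [[-24, 101, 12], 24, 40],
    [[-30, 126, 12], 29, 40],
  ],
)

```text
t: 50.58
tcp_pos: [0.5577, -0.3382, 0.1588]
orientation: [-0.0, 1.0, 0.018, -0.0]
ft_force: [0.4, 0.7, -0.2]
grip_width: 0.0402
grasp_force: 0.0
```

```bash
python3 -W ignore - <<'E'
from h import *
plan(.558,-.337,.03,2.3,n=1)
E
```

```text
t50.58 tcp [ 0.5577 -0.3382  0.1588] yaw 2.0 j7 -1.14 w 40.2 f [ 0.4  0.7 -0.2]
 [0,-1,129], turn -0.3
```

Call:
move_arm(
  motion=[
    [[0, -1, 35], 0, 40],
    [[0, -1, 70], 0, 40],
    [[0, -1, 100], 0, 40],
    [[0, -1, 120], 0, 40],
    [[0, -1, 128], 0, 40],
  ],
)

```text
t: 51.0
tcp_pos: [0.556, -0.3351, 0.0278]
orientation: [-0.001, 1.0, 0.021, -0.002]
ft_force: [-0.4, 0.4, 0.6]
grip_width: 0.0402
grasp_force: 0.0
```

Call:
move_arm(
  motion=[
    [[0, 0, 0], 0, 25],
    [[0, 0, 0], 0, 12],
    [[0, 0, 0], 0, 8],
    [[0, 0, 0], 0, 8],
    [[0, 0, 0], 0, 8],
  ],
)

```text
t: 51.42
tcp_pos: [0.5582, -0.3358, 0.0325]
orientation: [0.0, 1.0, 0.021, 0.001]
ft_force: [-2.1, 5.7, 3.8]
grip_width: 0.0126
grasp_force: 61.2
```

Call:
move_arm(
  motion=[
    [[0, 0, 0], 6, 8],
    [[0, 0, 0], 12, 8],
    [[0, 0, 0], 18, 8],
    [[0, 0, 0], 24, 8],
    [[0, 0, 0], 30, 8],
  ],
)

```text
t: 51.83
tcp_pos: [0.5584, -0.335, 0.0325]
orientation: [-0.001, 0.971, -0.241, 0.0]
ft_force: [-3.2, 9.4, 6.0]
grip_width: 0.0128
grasp_force: 61.5
```

Call:
move_arm(
  motion=[
    [[0, 0, 0], 6, 8],
    [[0, 0, 0], 12, 8],
    [[0, 0, 0], 18, 8],
    [[0, 0, 0], 24, 8],
    [[0, 0, 0], 30, 8],
  ],
)

```text
t: 52.25
tcp_pos: [0.5588, -0.3342, 0.0325]
orientation: [-0.001, 0.875, -0.484, 0.0]
ft_force: [-1.0, 11.7, 4.4]
grip_width: 0.0124
grasp_force: 61.5
```

Call:
move_arm(
  motion=[
    [[0, 0, 0], 4, 8],
    [[0, 0, 0], 8, 8],
    [[0, 0, 0], 9, 8],
    [[0, 0, 0], 9, 8],
    [[0, 0, 0], 9, 8],
  ],
)

```text
t: 52.67
tcp_pos: [0.5591, -0.3341, 0.0326]
orientation: [-0.001, 0.836, -0.549, 0.0]
ft_force: [0.4, 12.0, 5.4]
grip_width: 0.0129
grasp_force: 61.5
```

```bash
python3 -W ignore - <<'E'
from h import *
plan(.558,-.337,.03);print(bot.sense()["moment"])
E
```

```text
t52.67 tcp [ 0.5591 -0.3341  0.0326] yaw -66.5 j7 -2.20 w 12.9 f [ 0.4 12.   5.4]
 [2,2,3], turn 0.0
[2.53143682 0.16715356 0.19426933]
```

Call:
move_arm(
  motion=[
    [[0, 0, 0], 2, 8],
    [[0, 0, 0], 2, 8],
    [[0, 0, 0], 2, 8],
    [[0, 0, 0], 2, 8],
    [[0, 0, 0], 2, 8],
  ],
)

```text
t: 53.08
tcp_pos: [0.5591, -0.334, 0.0325]
orientation: [-0.001, 0.827, -0.563, 0.0]
ft_force: [0.2, 11.7, 5.3]
grip_width: 0.0126
grasp_force: 65.7
```

Call:
move_arm(
  motion=[
    [[0, 0, 0], 2, 30],
    [[0, 0, 0], 2, 60],
    [[0, 0, 0], 2, 85],
    [[0, 0, 0], 2, 85],
    [[0, 0, 0], 2, 85],
  ],
)

```text
t: 53.5
tcp_pos: [0.5577, -0.3367, 0.0318]
orientation: [0.0, 0.816, -0.578, 0.001]
ft_force: [-0.3, -0.6, 0.4]
grip_width: 0.0722
grasp_force: 0.0
```

Call:
move_arm(
  motion=[
    [[0, 0, -10], 0, 85],
    [[0, 0, -35], 0, 85],
    [[0, 0, -70], 0, 85],
    [[0, 0, -100], 0, 85],
    [[0, 0, -110], 0, 85],
  ],
)

```text
t: 53.92
tcp_pos: [0.5592, -0.3375, 0.147]
orientation: [-0.0, 0.816, -0.578, 0.003]
ft_force: [-0.3, -0.4, 0.3]
grip_width: 0.0848
grasp_force: 0.0
```

```bash
python3 -W ignore - <<'E'
from h import *
plan(.558,-.337,.15)
avg("call_key_grip",[.558,-.337,.081],1);avg("small_beaker",[.4515,-.077,.01],1);avg("large_beaker",[.4525,-.0766,0],1)
E
```

```text
t53.92 tcp [ 0.5592 -0.3375  0.147 ] yaw -70.7 j7 -2.27 w 84.8 f [-0.3 -0.4  0.3]
 [-1,1,-3], turn 0.0
call_key_grip [ 0.5569 -0.339   0.0791] [0.0005 0.0035 0.0006] 2
small_beaker [ 0.4485 -0.0782  0.016 ] [0. 0. 0.] 1
large_beaker [ 0.4523 -0.0764 -0.0014] [0.0008 0.0008 0.0024] 2
```

```bash
python3 -W ignore - <<'E'
from h import *
print(bot.close_job())
E
```

```text
the job is handed in; nothing more can be done
None
```

The three beakers are nested in the large one and the job is handed in at about 54 s: the key turned to its stop (about 69°) and was let go, but I didn't measure its spring-back angle, and I have no verdict back yet.

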